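# Put away the washed parts of the filling machine

### The arm

A 6-joint arm with a two-finger parallel gripper is mounted at the origin on the work surface. World frame = base frame: x ahead of the robot, y to its left, z up, the work surface at z = 0. Lengths are in m, angles in degrees, forces in N, time in s.
With the tool pointing down it reaches from about 0.25 to 0.725 m from the base axis. Payload 9.7 kg.
Tool frame: the origin (TCP) lies at the very end of the fingers, on their centre line; the grasp point (between the pads) lies 19 mm behind it; z points along the fingers, y is the direction in which the jaws open and shut (so a half turn about z gives the same grasp; the last joint's range is limited). The gripper opens to 85 mm and grips with 20 to 120 N. Pads are 22 mm wide; open, the fingers measure 114 mm over their backs; the gripper's body (76 mm by 85 mm) begins 54 mm behind the grasp point. The pads swing forward as they close: fully open they stand 13 mm farther back than shut.
Start: joints at [73.682, 4.979, 10.078, 95.1, 0, 90], TCP at [0.155, 0.528, 0.231] pointing down, gripper open.
Joint ranges: [-179.16, 179.16], [-48.56, 103.87], [-65.8, 70.77], [-126.05, 130.52], [-82.76, 87.17], [-180, 180]. Speed limits (degrees/s): [127.2, 127.2, 147.25, 180, 180, 180].

### API

Orientations are given as [roll, pitch, yaw] about the fixed x, y, z axes, in that order (R = Rz(yaw) Ry(pitch) Rx(roll)).
In Python, from workcell import bot gives the robot as it stands. The module is installed in compiled form; this text tells all that it offers.
- The arm moves only by the tool step_arm, never from a script. Its arguments are lists of equal length, an entry for each row: "dr": the turn, a rotation vector about the tool's x, y, z in rad, a list of three; "xyz": the shift along the tool's x, y, z in units of 40 mm (1.0 is 40 mm), a list of three; "gripper": the opening, from 0 (shut) to 1 (fully open). In form: {"dr": [[wx, wy, wz], ...], "xyz": [[x, y, z], ...], "gripper": [gripper, ...]}. A call has exactly 8 rows; each row is the pose to reach, as a shift and turn from the pose commanded when the call began, along the tool's axes at that moment; what a row does not reach only later rows make up. A row lasts 1/10 s, in which the tool goes at most 50 mm and 8.59 degrees, less where a joint would pass 70% of its speed; a pose out of reach is approached as far as the arm can. A call with a gripper value outside its range is refused whole. The fingers move at their own pace and stop on an object; "squeeze" is the grip in N (left out, the last holds). Time passes only in rows, so rows that repeat a pose let the fingers close, or fill a call up. It gives the time, the measured TCP pose, the force and the opening at its end, in the units of the state.
- bot.get_obs(): the state, without advancing time (a new reading comes with each control period).
- bot.camera(name): name is "scene" or "top"; returns a dict with "image" (420x560x3 uint8, red, green, blue), "camera_matrix" (3x3 intrinsics, pixels), "R" (3x3) and "t" (3): a world point X has camera coordinates R X + t. Camera axes: x right, y down, z forward; pixel columns grow to the right and rows downward; lengths in m; the calibration is good to about 2 mm. A picture is of the moment at which its call begins. There is no depth.
- bot.job_done(): hands the job in, once; it reports no verdict.
Trained networks look in a picture, given as the dict that the camera call returned (one of the last four; its "shot" number tells which), for a name from the list of things; names that differ only in an ending like _2 or _b are one class to them, and where a whole thing is asked for, a point or a joint stands for the part that bears it (a point fixed in the world has none). Each returns a list of dicts, best first, with "p" (0 to 1); they miss things now and then, are a little off and sometimes report something else, mostly with a low value. They report only what shows in the picture. A call takes as long as a camera call.
- bot.regions_of(picture, thing): "region" (420x560 bool, what is visible of it) and "box" ([centre column, centre row, width, height] in pixels, round what is visible of it).
The state is a dict: "time": time; "q": joint angles; "qd": joint speeds; "joint_efforts": joint torques, N m; "ee_pos": TCP position; "tcp_rot": TCP orientation; "wrist_force": force on the tool from outside, world axes, zero at the start; "torque": the same for the moment, N m; "opening": finger opening in m.
Only numpy, scipy, OpenCV 4.12 (cv2) and the standard library are available. Lean on these libraries where they do the work, as an engineer would, in place of code of your own. Each camera call takes 0.05 s, during which the arm holds its last target.

### The job

The filling machine's parts are back from the wash, mixed up on the packing bench: put the two star knobs in the tray that already has a star knob and the two pipe ferrules in the tray that already has a ferrule, each standing on the tray floor the same way up as now, and park the fill spout over the post of its stand, turned so that the notch in its flange drops over the stand's key pin and the flange lies flat. Leave the glass sample jar standing where it is.

Things in the scene. Friction and masses are not known exactly. Their poses are not given: they have to be found in the camera images.
- knob_a_mid (a point): star knob A: black plastic knob with six lobes, standing head down with its steel threaded stud pointing up. Head 42 mm across the lobes (38 mm between them) and 20 mm tall at the bottom, stud 8 mm thick (16 mm brass collar at its foot) on top, 45 mm tall overall. The point is at its centre, 22.5 mm above its underside; z is up along the stud. 60 g nominal. Grip it by the head from above. It belongs in the tray that already holds a star knob.
- knob_b_mid (a point): star knob B: black plastic knob with six lobes, standing head down with its steel threaded stud pointing up. Head 42 mm across the lobes (38 mm between them) and 20 mm tall at the bottom, stud 8 mm thick (16 mm brass collar at its foot) on top, 45 mm tall overall. The point is at its centre, 22.5 mm above its underside; z is up along the stud. 60 g nominal. Grip it by the head from above. It belongs in the tray that already holds a star knob.
- ferrule_a_mid (a point): clamp ferrule A: short stainless pipe stub standing on its wide flange. Flange 50 mm across and 6 mm thick at the bottom, pipe 38 mm outside diameter above it, 40 mm tall overall, recessed at the top. The point is at its centre, 20 mm above its underside; z is up along the pipe. 160 g nominal. Grip it by the pipe from above. It belongs in the tray that already holds a ferrule.
- ferrule_b_mid (a point): clamp ferrule B: short stainless pipe stub standing on its wide flange. Flange 50 mm across and 6 mm thick at the bottom, pipe 38 mm outside diameter above it, 40 mm tall overall, recessed at the top. The point is at its centre, 20 mm above its underside; z is up along the pipe. 160 g nominal. Grip it by the pipe from above. It belongs in the tray that already holds a ferrule.
- spout_mid (a point): fill spout: upright stainless tube, 44 mm outside and 38 mm inside diameter, open at both ends, 110 mm tall, standing on a flat flange 80 mm across and 5 mm thick at its bottom end. The flange has one notch cut 13 mm in from its edge, 17 mm wide at its root and 25 mm at the edge. The point is on the tube's axis, 55 mm above the underside; z is up, x points from the axis towards the notch. 320 g nominal. Grip it by the tube from above.
- knob_tray: Tray for star knobs, known by the star knob already in it. Open aluminium tray, fixed to the bench, 190 mm long (its x) by 120 mm wide (its y), 32 mm tall, walls and floor 3 mm thick. Origin: centre of its underside, z up. That knob (same as the loose ones, fixed) stands at x = +61 mm, y = 0 of the tray; the rest of the floor is free and takes two knobs one behind the other (for instance at x = 0 and x = -60 mm).
- ferrule_tray: Tray for clamp ferrules, known by the ferrule already in it. Open aluminium tray, fixed to the bench, 190 mm long (its x) by 120 mm wide (its y), 32 mm tall, walls and floor 3 mm thick. Origin: centre of its underside, z up. That ferrule (same as the loose ones, fixed) stands at x = +61 mm, y = 0 of the tray; the rest of the floor is free and takes two ferrules one behind the other (for instance at x = 0 and x = -60 mm).
- clamp_tray: Tray for pipe clamps, known by the ring-shaped steel clamp with a brass wing nut already in it around x = +55 mm. Open aluminium tray, fixed to the bench, 190 mm long (its x) by 120 mm wide (its y), 32 mm tall, walls and floor 3 mm thick. Origin: centre of its underside, z up. None of the loose parts belongs here.
- stand: fixed parking stand for the spout: white base plate 110 x 110 x 10 mm, an upright steel post in its middle (24 mm thick, coned tip 62 mm above the bench) that goes up inside the spout, and a dark key pin (8 mm thick, top 24 mm above the bench) 36 mm from the post's axis on the stand's +x side; the flange's notch goes over the pin. Origin: centre of its underside, z up.
- jar_mid (a point): bystander: closed glass sample jar, 52 mm in diameter and 75 mm tall, standing upright among the parts. The point is at its centre, 37.5 mm above its underside, z up.

How it is judged (in metres and radians):
At the end, for the whole second after the job is handed in: Knobs and ferrules stand on the floor of their own trays (within 6 mm of it, tilt under 0.15 rad); spout over its post (axis within 10 mm, flange within 4 mm of the plate, tilt under 0.06 rad, notch within 0.3 rad of the pin); jar upright within 40 mm of its start; all released, at rest (x of knob_a_mid in the frame of knob_tray between -0.08 and 0.08 m and y of knob_a_mid in the frame of knob_tray between -0.05 and 0.05 m and z of each of knob_a_mid, knob_b_mid in the frame of knob_tray below 0.0315 m and angle between each of knob_a_mid, knob_b_mid, ferrule_a_mid, ferrule_b_mid, jar_mid's own z axis and vertical below 0.15 rad and linear speed of each of knob_a, knob_b, ferrule_a, ferrule_b, spout below 0.02 m/s and x of knob_b_mid in the frame of knob_tray between -0.08 and 0.08 m and y of knob_b_mid in the frame of knob_tray between -0.05 and 0.05 m and x of ferrule_a_mid in the frame of ferrule_tray between -0.08 and 0.08 m and y of ferrule_a_mid in the frame of ferrule_tray between -0.05 and 0.05 m and z of each of ferrule_a_mid, ferrule_b_mid in the frame of ferrule_tray below 0.029 m and x of ferrule_b_mid in the frame of ferrule_tray between -0.08 and 0.08 m and y of ferrule_b_mid in the frame of ferrule_tray between -0.05 and 0.05 m and horizontal distance between spout_mid and stand below 0.01 m and z of spout_mid in the frame of stand below 0.069 m and angle between spout_mid's own z axis and vertical below 0.06 rad and angle between the x axis of spout_mid and the x axis of stand, either way round below 0.3 rad and distance of jar_mid from where it was at the start of the episode below 0.04 m); the robot touches nothing.
It fails at once if the glass jar is knocked over (angle between jar_mid's own z axis and vertical above 0.5 rad).
It fails at once if the glass jar is pushed or carried away (more than 40 mm) (distance of jar_mid from where it was at the start of the episode above 0.04 m).
It also fails if it takes over 134 s, if anything falls off the work surface, if the arm or the gripper's body presses on something with over 40 N, if the wrist force passes 120 N, or if a joint passes its speed limit or range.

## Working session

There is one attempt and no reset: what is moved stays moved. The work goes in short steps, Python scripts to look and compute and a tool call to move; the robot and the scene stay as the last step left them, time stands still between calls to the robot, and variables do not carry over. Pictures are saved under pics/ and viewed, and the job is handed in when it is done.

Besides the shell and the picture viewer there is one more tool, called as name(argument=value, ...) on one line, values as JSON. step_arm: Moves the arm, as the interface text tells. Its arguments: {"type":"object","properties":{"dr":{"type":"array"},"xyz":{"type":"array"},"gripper":{"type":"array"},"squeeze":{"type":"number"}},"required":["dr","xyz","gripper"]}

```bash
mkdir -p pics; python3 - <<'E'
from workcell import bot
import cv2,numpy as np
print(bot.get_obs())
for n in("scene","top"):
    c=bot.camera(n); cv2.imwrite(f"pics/{n}0.png",c["image"][:,:,::-1]); print(n,c["camera_matrix"],c["R"],c["t"],-c["R"].T@c["t"])
    np.savez(f"{n}0.npz",**{k:c[k] for k in("image","camera_matrix","R","t")})
    for t in["knob_a_mid","ferrule_a_mid","spout_mid","knob_tray","ferrule_tray","clamp_tray","stand","jar_mid"]:
        for r in bot.regions_of(c,t): print(n,t,round(r["p"],2),np.round(r["box"],1))
E
```

```text
{'time': 0.0, 'q': array([ 7.36810965e+01,  5.01284563e+00,  1.00348342e+01,  9.51014777e+01,
       -1.86372282e-04,  8.99998476e+01]), 'qd': array([ 0.07186758, -0.04249758, -0.08114303,  0.01799869,  0.00749839,
       -0.09098219]), 'joint_efforts': array([ 1.91016697e-03, -5.20393145e+01,  4.64798212e+01,  1.65253709e-02,
        1.09475138e-05, -2.13842503e-05]), 'ee_pos': array([0.15447449, 0.527612  , 0.23056975]), 'tcp_rot': array([-1.79920511e+02,  1.86160731e-04,  1.63681249e+02]), 'wrist_force': array([-0.80841672, -0.52899683,  0.79766195]), 'torque': array([0.00614195, 0.06214602, 0.03965914]), 'opening': 0.08520483078730032}
scene [[451.53012954   0.         279.77972775]
 [  0.         451.53012954 204.45401508]
 [  0.           0.           1.        ]] [[-0.8203456   0.57182348 -0.00714206]
 [ 0.33057445  0.46398162 -0.82185254]
 [-0.46664079 -0.67656409 -0.56965551]] [ 0.42944674 -0.11629737  1.32795599] [1.01041811 0.70683946 0.6639653 ]
scene spout_mid 0.7 [323.5 220.1  38.3  57.5]
scene knob_tray 0.64 [184.4 187.8  83.2  52.7]
scene ferrule_tray 0.62 [210.8 223.
[... 230 characters left out ...]
0726658]
 [  0.           0.           1.        ]] [[ 0.01728331 -0.99979359 -0.01067994]
 [-0.98520125 -0.01520734 -0.1707256 ]
 [ 0.17052795  0.01347259 -0.98526073]] [0.00810941 0.53206022 1.04487253] [0.34586627 0.00212181 1.12039478]
top knob_a_mid 0.47 [187.4 262.7  18.6  18.2]
top ferrule_a_mid 0.9 [395.3 271.2  30.6  21.2]
top ferrule_a_mid 0.25 [327.  249.5  17.2  20.3]
top ferrule_a_mid 0.24 [464.4 270.6  38.4  26.6]
top spout_mid 0.79 [255.2 251.3  36.   35.6]
top knob_tray 0.81 [420.8 171.   66.9  92. ]
top knob_tray 0.2 [255.5 251.1  35.2  32.6]
top ferrule_tray 0.85 [336.8 165.5  61.5  89.2]
top clamp_tray 0.88 [168.1 168.6  63.6  84.7]
top stand 0.85 [255.8 176.2  55.1  51.1]
```

```bash
python3 - <<'E'
import cv2,numpy as np
for n,(a,b,c,d) in(("scene",(80,360,110,390)),("top",(90,310,120,500))):
    im=np.load(n+"0.npz")["image"][a:b,c:d,::-1]
    f=min(800/im.shape[1],600/im.shape[0]); print(f)
    cv2.imwrite(f"pics/{n}0z.png",cv2.resize(im,None,fx=f,fy=f,interpolation=cv2.INTER_CUBIC))
E
```

```text
2.142857142857143
2.1052631578947367
```

View pics/scene0.png

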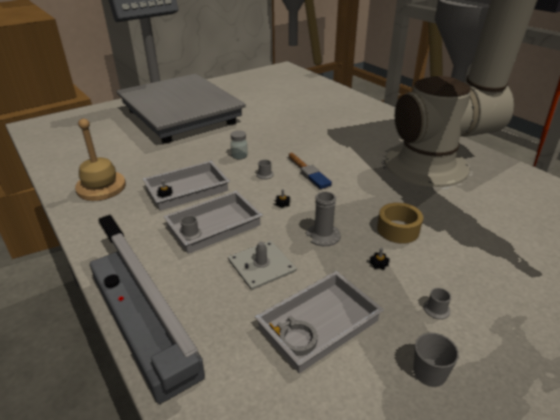

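View pics/top0.png

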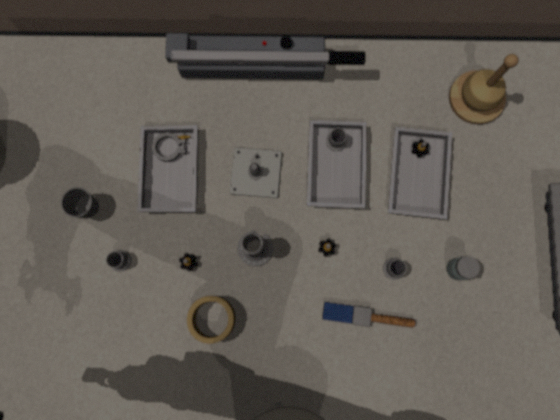

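```bash
sleep 1
```

```text
(no output)
```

View pics/scene0z.png

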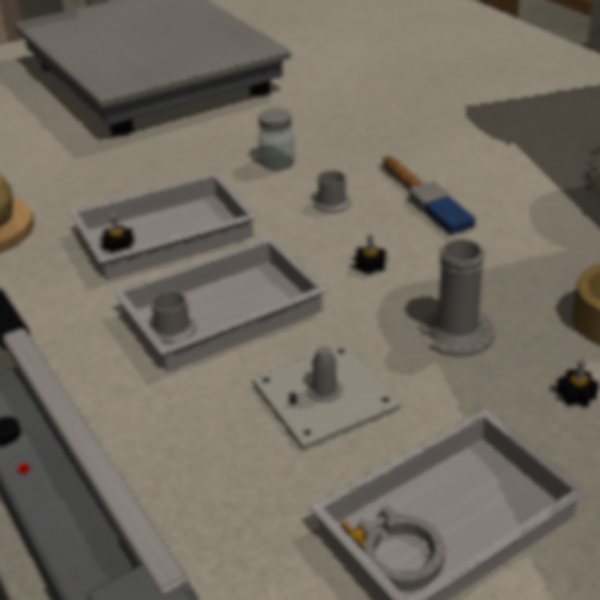

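View pics/top0z.png

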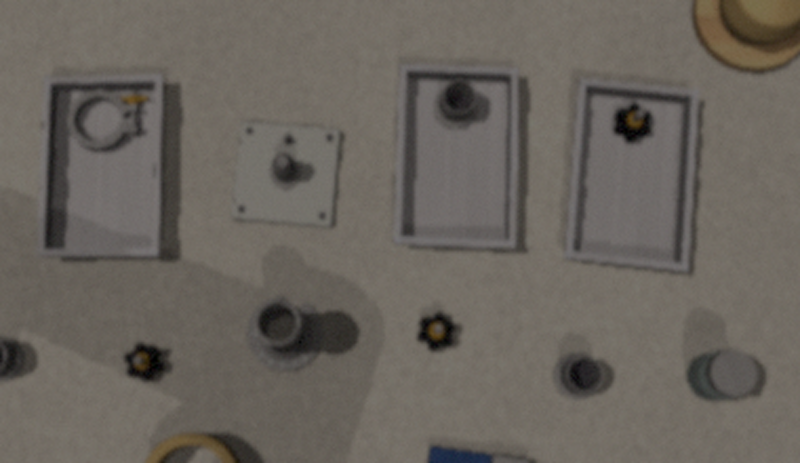

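The right tray (421,171) holds a knob, the middle one (337,165) a ferrule and the left one the clamp. Loose parts in the top view: knobs at (189,262) and (327,247), ferrules at (117,260) and (397,268), spout at (255,248), jar at (467,268). Next I zoom in.

```bash
cat > h.py <<'E'
import cv2,numpy as np
def cam(n,tag="0"): return np.load(f"{n}{tag}.npz")
def proj(c,X):
    X=np.atleast_2d(X); Y=X@c["R"].T+c["t"]; p=Y@c["camera_matrix"].T; return p[:,:2]/p[:,2:]
def back(c,uv,z):
    d=c["R"].T@np.linalg.solve(c["camera_matrix"],np.array([uv[0],uv[1],1.])); o=-c["R"].T@c["t"]
    return o+d*(z-o[2])/d[2]
def crop(c,cx,cy,hw,hh,s,draw=[]):
    im=c["image"][:,:,::-1].astype(float); 
    x0,y0=int(cx-hw),int(cy-hh); im=im[max(y0,0):y0+2*hh,max(x0,0):x0+2*hw]
    im=np.clip((im-im.min())*255/(np.percentile(im,99.5)-im.min()),0,255).astype(np.uint8)
    im=cv2.resize(im,None,fx=s,fy=s,interpolation=cv2.INTER_CUBIC)
    for P,col in draw:
        q=((P-[max(x0,0),max(y0,0)]+.5)*s).astype(np.int32)
        cv2.polylines(im,[q.reshape(-1,1,2)],False,col,1)
    return im
def circ(x,y,z,r):
    a=np.linspace(0,2*np.pi,60); return np.c_[x+r*np.cos(a),y+r*np.sin(a),0*a+z]
def save(c,tag="0"): np.savez(f"{c}{tag}.npz")
E
python3 - <<'E'
from h import *
t=cam("top")
for nm,uv,z in [("kA",(189,262),.02),("kB",(327,247),.02),("fA",(117,260),.04),("fB",(397,268),.04),("sp",(253,244),.11),("jar",(467,267),.075),("post",(254.5,168),.05),("pin",(257,156),.024)]:
    print(nm,back(t,uv,z).round(4))
L=[("kA",189,262),("kB",327,247),("fA",117,260),("fB",397,268),("sp",255,250),("st",256,172)]
ims=[crop(t,x,y,26 ,26,5) for _,x,y in L]
cv2.imwrite("pics/topobjs.png",np.vstack([np.hstack(ims[:3]),np.hstack(ims[3:])]))
E
```

```text
kA [0.4211 0.2239 0.02  ]
kB [ 0.4592 -0.0804  0.02  ]
fA [0.4215 0.3768 0.04  ]
fB [ 0.4143 -0.2296  0.04  ]
sp [0.4537 0.0769 0.11  ]
jar [ 0.4165 -0.3675  0.075 ]
post [0.6291 0.0827 0.05  ]
pin [0.6642 0.0798 0.024 ]
```

View pics/topobjs.png

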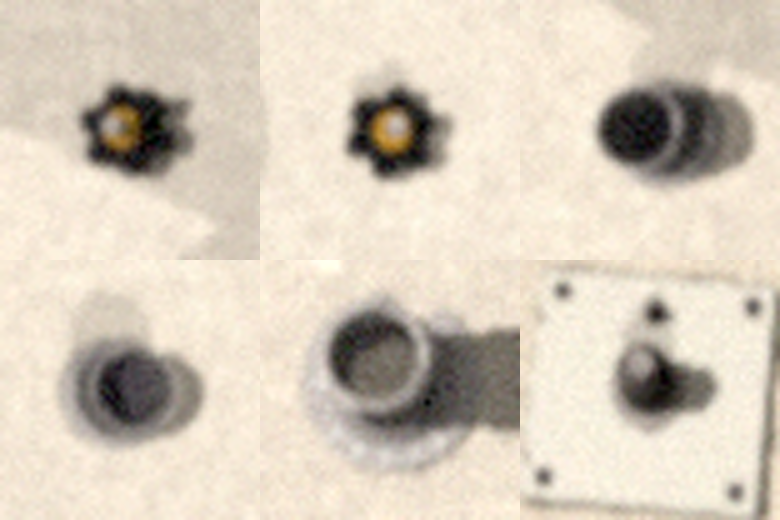

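```bash
python3 - <<'E'
from h import *
t=cam("top");s=cam("scene")
G=(0,200,0);R=(0,0,255)
x,y=.4545,.0765
def dr(c): return [(proj(c,circ(x,y,.110,.022)),G),(proj(c,circ(x,y,.005,.040)),R),(proj(c,circ(x,y,0,.040)),R)]
a=[crop(t,255,250,28,28,7),crop(t,255,250,28,28,7,dr(t))]
b=[crop(s,325,220,28,34,7),crop(s,325,220,28,34,7,dr(s))]
cv2.imwrite("pics/sp1.png",np.vstack([np.hstack(a)])); cv2.imwrite("pics/sp2.png",np.hstack(b))
E
```

```text
(no output)
```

View pics/sp1.png

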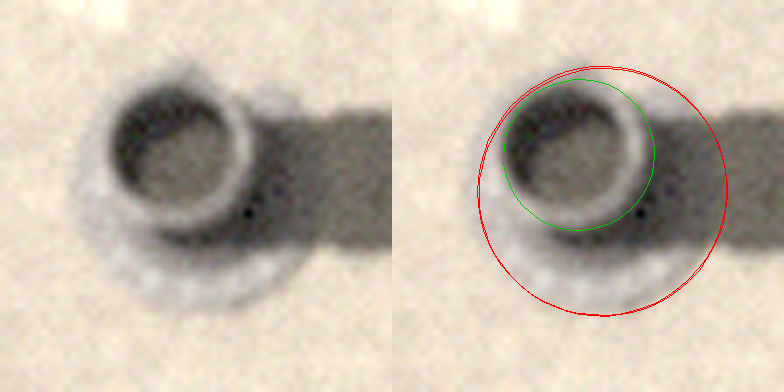

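View pics/sp2.png

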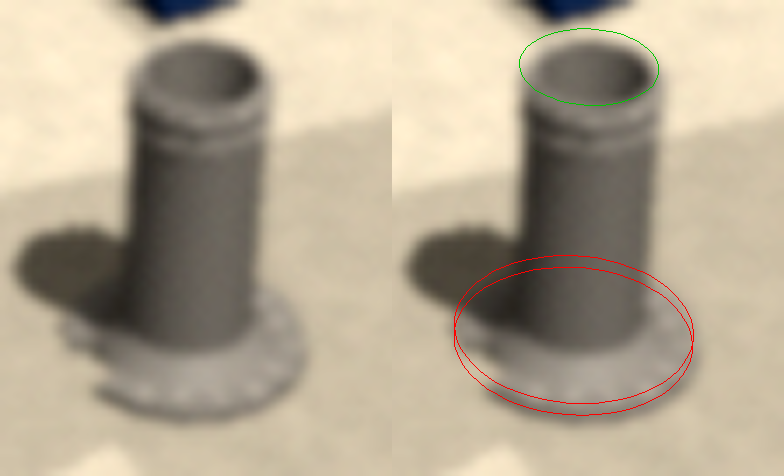

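```bash
cat > spo.py <<'E'
from h import *
def flange(x,y,yaw,z):
    h=np.arcsin(12.5/40); a=np.linspace(h,2*np.pi-h,80)
    P=np.c_[.04*np.cos(a),.04*np.sin(a)]; P=np.vstack([P,[.027,-.0085],[.027,.0085],P[:1]])
    c,s=np.cos(yaw),np.sin(yaw); P=P@np.array([[c,s],[-s,c]])
    return np.c_[P+[x,y],np.full(len(P),z)]
E
python3 - <<'E'
from spo import *
t=cam("top");s=cam("scene")
G=(0,200,0);R=(0,0,255)
c0=np.array([.456,.0795])
for p in[(305.8,232.6),(310.4,240.9)]:
    X=back(s,p,.005)[:2]-c0; print(X,np.hypot(*X),np.degrees(np.arctan2(X[1],X[0])))
x,y=c0;yaw=np.radians(-47)
def dr(c): return [(proj(c,circ(x,y,.110,.022)),G),(proj(c,flange(x,y,yaw,.005)),R),(proj(c,flange(x,y,yaw,.0)),(255,0,0))]
cv2.imwrite("pics/sp3.png",np.hstack([crop(t,255,250,28,34,7,dr(t)),crop(s,325,220,28,34,7,dr(s))]))
E
```

```text
[ 0.03120107 -0.02461779] 0.039743455276266944 -38.27360395336822
[0.0413185  0.00579298] 0.041722617259664675 7.981016969777033
```

View pics/sp3.png

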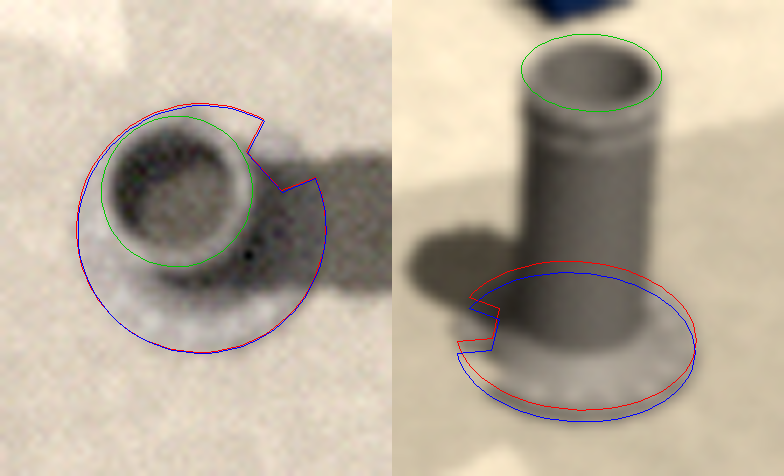

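```bash
python3 - <<'E'
from spo import *
t=cam("top");s=cam("scene")
G=(0,200,0);R=(0,0,255)
x,y,yaw=.459,.0815,np.radians(-16)
def dr(c): return [(proj(c,circ(x,y,.110,.022)),G),(proj(c,circ(x,y,.110,.019)),G),(proj(c,flange(x,y,yaw,.005)),R),(proj(c,flange(x,y,yaw,.0)),(255,0,0))]
cv2.imwrite("pics/sp4.png",np.hstack([crop(t,255,250,28,34,7,dr(t)),crop(s,325,220,28,34,7,dr(s))]))
E
```

```text
(no output)
```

View pics/sp4.png

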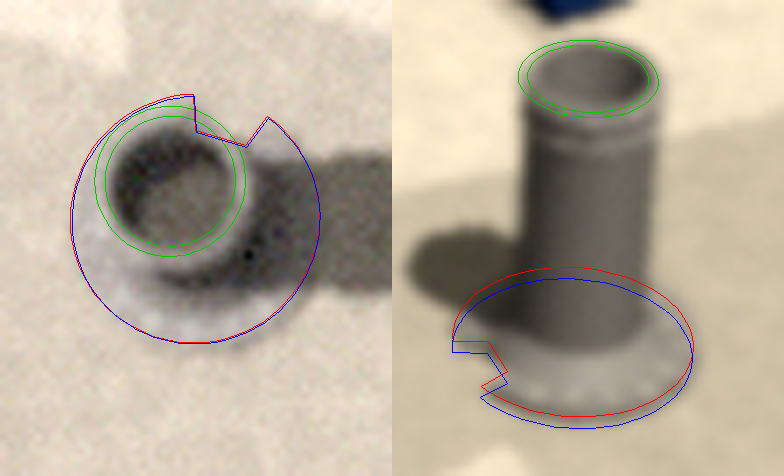

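```bash
python3 - <<'E'
from h import *
t=cam("top")
ims=[crop(t,421,171,37,50,6),crop(t,337,164,37,50,6)]
cv2.imwrite("pics/tr.png",np.hstack(ims))
cv2.imwrite("pics/st.png",np.hstack([crop(t,256,172,30,30,8),crop(cam("scene"),261,265,36,30,8)])[:, :800])
E
```

```text
(no output)
```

View pics/tr.png

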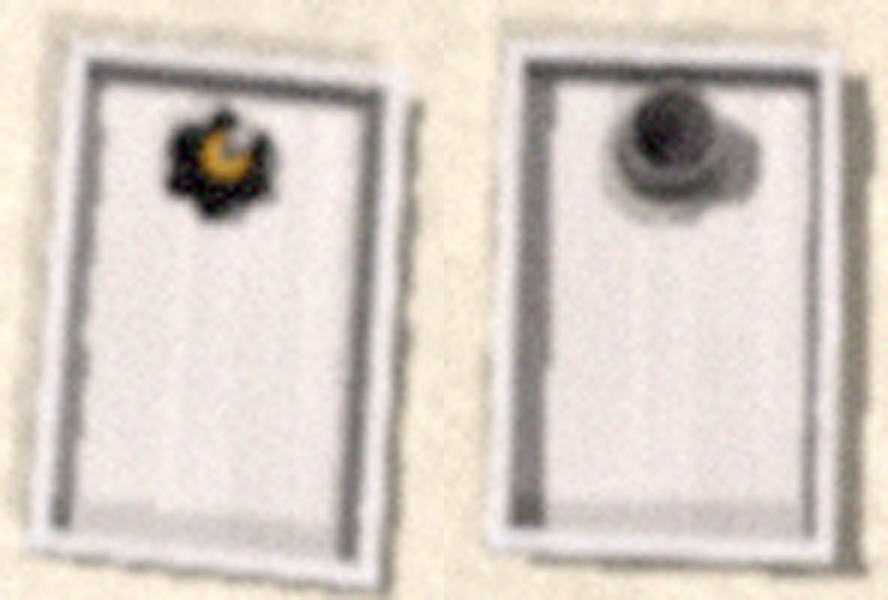

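View pics/st.png

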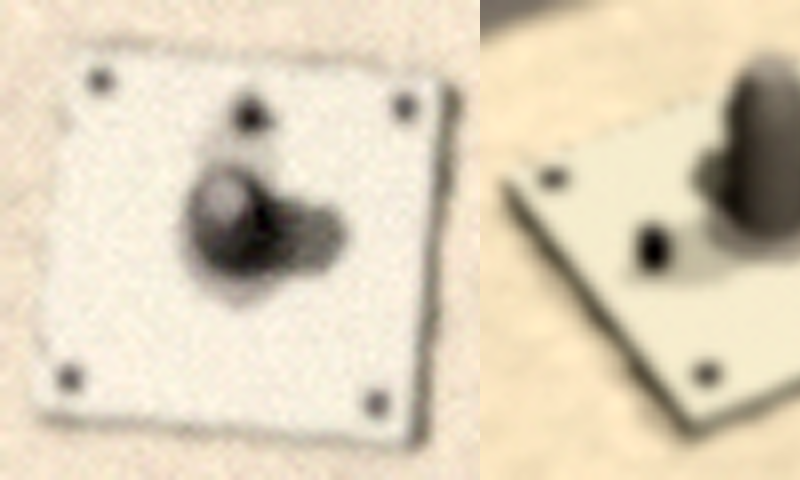

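```bash
cat > fit.py <<'E'
from h import *
t=cam("top");s=cam("scene");G=(0,200,0);R=(0,0,255)
def rect(x,y,yaw,lx,ly,z):
    P=np.array([[1,1],[1,-1],[-1,-1],[-1,1],[1,1]])*[lx/2,ly/2]
    c,q=np.cos(yaw),np.sin(yaw); P=P@np.array([[c,q],[-q,c]]); return np.c_[P+[x,y],np.full(5,z)]
E
python3 - <<'E'
from fit import *
def pose(pts,off,sc,z,nm):
    X=np.array([back(t,np.array(p)/sc+off-.5,z)[:2] for p in pts]) # TL,TR,BR,BL ; up=+x
    c=X.mean(0); d=(X[0]+X[1]-X[2]-X[3]); e=(X[0]+X[3]-X[1]-X[2])
    print(nm,c.round(4),"len",np.hypot(*d)/2,"w",np.hypot(*e)/2,"yaw",np.degrees(np.arctan2(d[1],d[0])).round(2),np.degrees(np.arctan2(-e[0],e[1])).round(2))
pose([(72,42),(410,72),(378,590),(32,545)],np.array([384,121]),6,.032,"knobtray")
pose([(61,42),(396,45),(386,562),(46,545)],np.array([300,114]),6,.032,"ferrtray")
o=np.array([226,142])
pose([(100,82),(404,107),(376,404),(70,379)],o,8,.010,"standscrews")
pose([(70,42),(447,78),(418,445),(38,412)],o,8,.010,"standcorners")
print("pin",back(t,np.array([247,112])/8+o-.5,.024))
print("tip",back(t,np.array([224,190])/8+o-.5,.060))
E
```

```text
knobtray [ 0.6302 -0.2889] len 0.19751433963168166 w 0.12756479607142882 yaw -5.59 -5.62
ferrtray [ 0.649  -0.1005] len 0.1978935613833533 w 0.12659912033613585 yaw -1.41 -0.9
standscrews [0.6308 0.0839] len 0.08801847557499512 w 0.08798275827039488 yaw -3.88 -3.98
standcorners [0.6306 0.0823] len 0.1090814327275112 w 0.10927869954232233 yaw -3.07 -4.52
pin [0.6653964  0.08122217 0.024     ]
tip [0.63264137 0.08435635 0.06      ]
```

```bash
python3 - <<'E'
from fit import *
from spo import flange
def both(draw,tc,sc,hw=28,s_=7):
    return np.hstack([crop(t,*tc,hw,hw,s_,draw(t)),crop(s,*sc,hw,hw,s_,draw(s))])
x,y,yw=.631,.0835,np.radians(-3.9)
px,py=x+.036*np.cos(yw),y+.036*np.sin(yw)
d=lambda c:[(proj(c,rect(x,y,yw,.11,.11,.01)),R),(proj(c,circ(px,py,.024,.004)),G),(proj(c,circ(x,y,.01,.012)),G),(proj(c,circ(x,y,.062,.003)),G)]
cv2.imwrite("pics/o1.png",both(d,(256,172),(261,265),34,6))
K=[("kA",.421,.2239),("kB",.4592,-.0804)]; F=[("fA",.4215,.3768),("fB",.4143,-.2296)]
rows=[]
for n,x,y in K:
    d=lambda c:[(proj(c,circ(x,y,.02,.021)),G),(proj(c,circ(x,y,0,.021)),R),(proj(c,circ(x,y,.045,.004)),G)]
    p=proj(t,[x,y,.02])[0];q=proj(s,[x,y,.02])[0]; rows.append(both(d,p,q,16,12))
for n,x,y in F:
    d=lambda c:[(proj(c,circ(x,y,.04,.019)),G),(proj(c,circ(x,y,0,.025)),R)]
    p=proj(t,[x,y,.02])[0];q=proj(s,[x,y,.02])[0]; rows.append(both(d,p,q,20,9)[:384,:768])
h=384
cv2.imwrite("pics/o2.png",np.vstack(rows[:2])[:,:768]); cv2.imwrite("pics/o3.png",cv2.resize(np.vstack([r for r in rows[2:]]),None,fx=.9,fy=.75) if 0 else np.vstack([cv2.resize(r,(600,300)) for r in rows[2:]]))
cv2.imwrite("pics/o2.png",np.vstack([cv2.resize(r,(600,300)) for r in rows[:2]]))
E
```

```text
(no output)
```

View pics/o1.png

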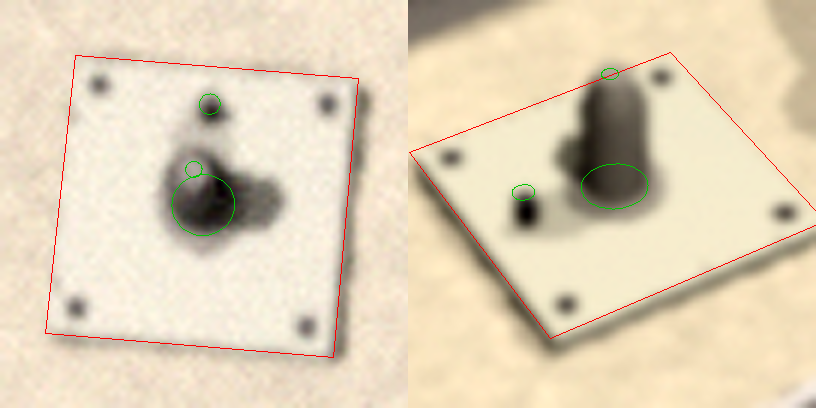

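View pics/o2.png

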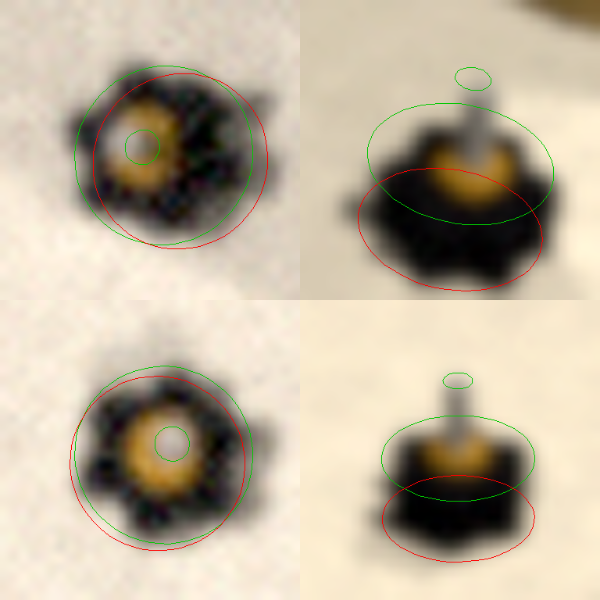

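View pics/o3.png

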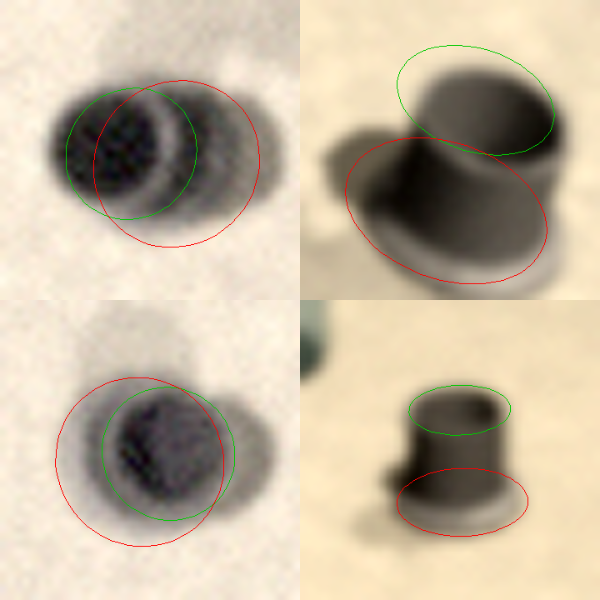

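step_arm(dr=[[0,0,-0.2848],[0,0,-0.2848],[0,0,-0.2848],[0,0,-0.2848],[0,0,-0.2848],[0,0,-0.2848],[0,0,-0.2848],[0,0,-0.2848]], xyz=[[-0.8,-0.2,0.3],[-1.8,-0.4,0.7],[-3,-0.65,1.1],[-4.2,-0.9,1.6],[-5.3,-1.13,2],[-6.3,-1.35,2.4],[-7.05,-1.51,2.65],[-7.449,-1.595,2.775]], gripper=[1,1,1,1,1,1,1,1], squeeze=50)

```text
time: 1.7
ee_pos: [0.4242, 0.3811, 0.119]
tcp_rot: [-179.9, -0.1, 179.9]
wrist_force: [-0.2, 0.1, -0.3]
opening: 0.0853
```

```bash
python3 - <<'E'
from workcell import bot
o=bot.get_obs(); print(o["time"],o["ee_pos"],o["tcp_rot"],o["q"],o["wrist_force"])
E
```

```text
1.7 [0.42417297 0.38113824 0.11901885] [-1.79935135e+02 -5.22398927e-02  1.79869384e+02] [ 4.19476671e+01  7.05565140e+00 -7.73450095e-02  8.29492467e+01
 -1.31365744e-02  4.20782628e+01] [-0.18197211  0.12610915 -0.34286296]
```

step_arm(dr=[[0,0,0],[0,0,0],[0,0,0],[0,0,0],[0,0,0],[0,0,0],[0,0,0],[0,0,0]], xyz=[[0,0,0.4],[0,0,0.9],[0,0,1.4],[0,0,1.9],[0,0,2.3],[0,0,2.55],[0,0,2.7],[0,0,2.75]], gripper=[1,1,1,1,1,1,1,1])

```text
time: 2.5
ee_pos: [0.4224, 0.3831, 0.0102]
tcp_rot: [-180.0, -0.0, -180.0]
wrist_force: [-0.4, -0.1, -0.2]
opening: 0.0854
```

step_arm(dr=[[0,0,0],[0,0,0],[0,0,0],[0,0,0],[0,0,0],[0,0,0],[0,0,0],[0,0,0]], xyz=[[0,0,0],[0,0,0],[0,0,0],[0,0,0],[0,0,0],[0,0,0],[0,0,0],[0,0,0]], gripper=[0.3,0.3,0.3,0.3,0.3,0.3,0.3,0.3])

```text
time: 3.3
ee_pos: [0.423, 0.3833, 0.0112]
tcp_rot: [179.9, 0.1, -180.0]
wrist_force: [-0.6, 0.1, 5.7]
opening: 0.0365
```

```bash
cat > shot.py <<'E'
import sys
from workcell import bot
from h import *
def shot(tag):
    for n in("top","scene"):
        c=bot.camera(n); np.savez(f"{n}{tag}.npz",**{k:c[k] for k in("image","camera_matrix","R","t")})
    return cam("top",tag),cam("scene",tag)
if __name__=="__main__":
    t,s=shot(sys.argv[1]); o=bot.get_obs(); print(o["time"],o["ee_pos"].round(4),o["tcp_rot"].round(2),o["wrist_force"].round(1),o["opening"])
    X=np.array(eval(sys.argv[2])); hw=int(sys.argv[3])
    p=proj(t,X)[0];q=proj(s,X)[0]; m=380/(2*hw)
    cl=lambda p:(min(max(p[0],hw),560-hw),min(max(p[1],hw),420-hw))
    cv2.imwrite(f"pics/{sys.argv[1]}.png",np.hstack([crop(t,*cl(p),hw,hw,m),crop(s,*cl(q),hw,hw,m)]))
E
python3 shot.py a1 "[.423,.383,.03]" 50
```

```text
3.4 [0.423  0.3833 0.0112] [1.7993e+02 6.0000e-02 1.8000e+02] [-0.5  0.1  5.3] 0.03649343974723031
```

View pics/a1.png

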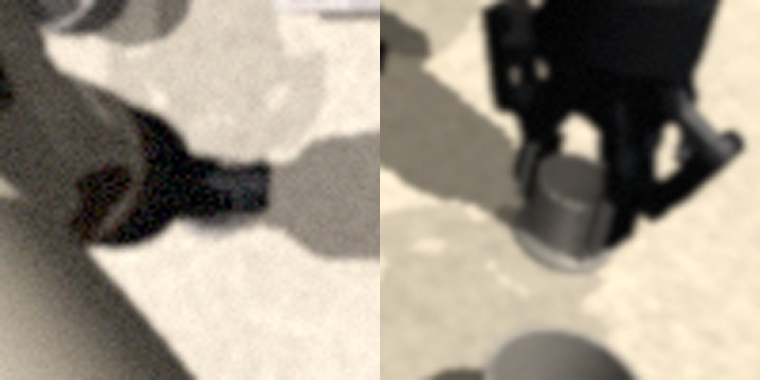

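step_arm(dr=[[0,0,0],[0,0,0],[0,0,0],[0,0,0],[0,0,0],[0,0,0],[0,0,0],[0,0,0]], xyz=[[0,0,-0.2],[0,0,-0.5],[0,0,-1],[0,0,-1.5],[0,0,-2],[0,0,-2.5],[0,0,-2.75],[0,0,-2.75]], gripper=[0.3,0.3,0.3,0.3,0.3,0.3,0.3,0.3])

```text
time: 4.2
ee_pos: [0.4231, 0.3834, 0.1221]
tcp_rot: [179.9, 0.1, 180.0]
wrist_force: [-1.0, 0.6, -1.9]
opening: 0.0365
```

```bash
python3 shot.py a2 "[.423,.383,.13]" 40
```

```text
4.3 [0.4224 0.3828 0.1197] [-1.7998e+02 -3.0000e-02 -1.8000e+02] [ 0.2 -0.1 -1.6] 0.03646019767577915
```

View pics/a2.png

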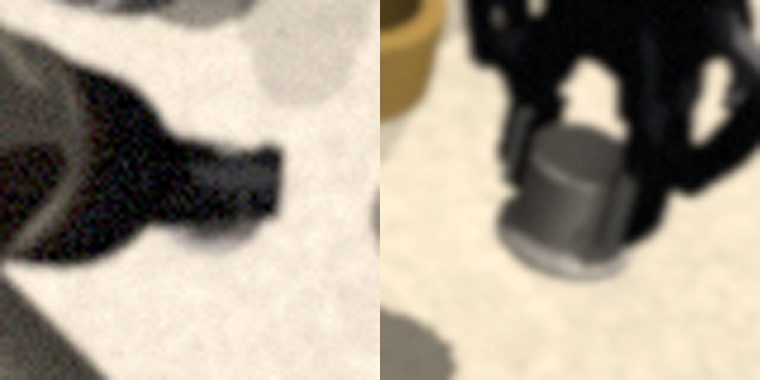

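step_arm(dr=[[0,0,0],[0,0,0],[0,0,0],[0,0,0],[0,0,0],[0,0,0],[0,0,0],[0,0,0]], xyz=[[-0.1,-0.3,-0.8],[-0.3,-0.8,-1.6],[-0.7,-1.6,-2],[-1.2,-2.6,-2],[-1.7,-3.6,-2],[-2.1,-4.6,-2],[-2.6,-5.6,-2],[-3.1,-6.6,-2]], gripper=[0.3,0.3,0.3,0.3,0.3,0.3,0.3,0.3])

```text
time: 5.1
ee_pos: [0.5466, 0.1171, 0.199]
tcp_rot: [-180.0, -0.1, -180.0]
wrist_force: [0.8, 0.5, -1.8]
opening: 0.0365
```

step_arm(dr=[[0,0,0],[0,0,0],[0,0,0],[0,0,0],[0,0,0],[0,0,0],[0,0,0],[0,0,0]], xyz=[[-0.5,-1,0],[-1,-2,0],[-1.5,-3,0],[-2,-4,0.4],[-2.3,-4.8,0.9],[-2.475,-5.3,1.5],[-2.475,-5.49,2],[-2.475,-5.49,2.5]], gripper=[0.3,0.3,0.3,0.3,0.3,0.3,0.3,0.3])

```text
time: 5.9
ee_pos: [0.6448, -0.1022, 0.0972]
tcp_rot: [180.0, -0.2, 179.9]
wrist_force: [-0.2, -0.3, -1.0]
opening: 0.0365
```

```bash
python3 shot.py a3 "[.646,-.1,.06]" 50
```

```text
6.0 [ 0.6434 -0.1008  0.0954] [179.93  -0.42 179.96] [-0.9 -0.2 -1.8] 0.0368193683835202
```

View pics/a3.png

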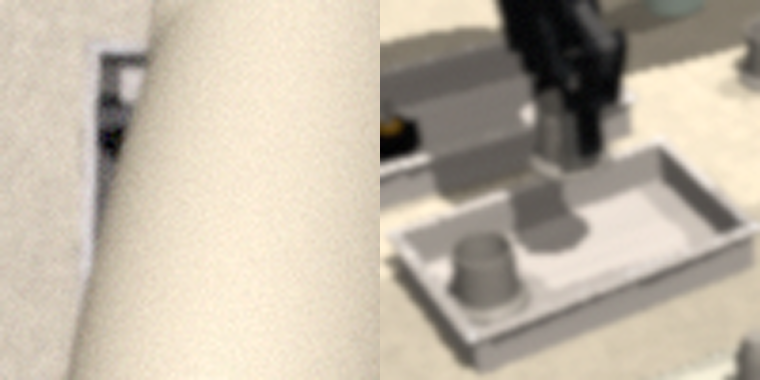

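step_arm(dr=[[0,0,0],[0,0,0],[0,0,0],[0,0,0],[0,0,0],[0,0,0],[0,0,0],[0,0,0]], xyz=[[0,0,0.4],[0,0,0.9],[0,0,1.3],[0,0,1.65],[0,0,1.9],[0,0,2.05],[0,0,2.12],[0,0,2.15]], gripper=[0.3,0.3,0.3,0.3,0.3,0.3,0.3,0.3])

```text
time: 6.8
ee_pos: [0.6457, -0.1007, 0.0145]
tcp_rot: [-180.0, 0.0, -180.0]
wrist_force: [-0.4, -0.4, -1.0]
opening: 0.0367
```

step_arm(dr=[[0,0,0],[0,0,0],[0,0,0],[0,0,0],[0,0,0],[0,0,0],[0,0,0],[0,0,0]], xyz=[[0,0,0],[0,0,0],[0,0,0],[0,0,0],[0,0,-0.4],[0,0,-1],[0,0,-1.8],[0,0,-2.8]], gripper=[0.65,0.65,0.65,0.65,0.65,0.65,0.65,0.65])

```text
time: 7.6
ee_pos: [0.6449, -0.1006, 0.1276]
tcp_rot: [180.0, -0.1, -180.0]
wrist_force: [0.4, 0.3, -0.8]
opening: 0.0556
```

```bash
python3 shot.py a4 "[.646,-.1,.02]" 50
```

```text
7.7 [ 0.6479 -0.1011  0.1343] [-179.91    0.56  180.  ] [ 0.1 -0.4  0.3] 0.055511836902845876
```

View pics/a4.png

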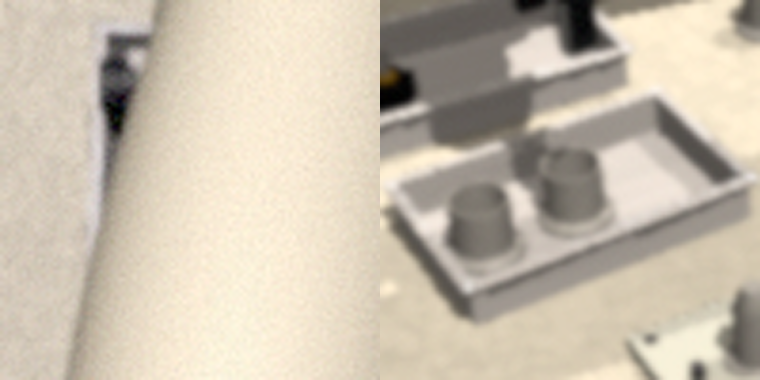

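step_arm(dr=[[0,0,0],[0,0,0],[0,0,0],[0,0,0],[0,0,0],[0,0,0],[0,0,0],[0,0,0]], xyz=[[0.6,-0.3,0],[1.5,-0.8,0],[2.5,-1.4,0],[3.5,-2,0],[4.5,-2.5,0.2],[5.2,-2.9,0.5],[5.65,-3.15,0.8],[5.78,-3.22,1]], gripper=[1,1,1,1,1,1,1,1])

```text
time: 8.5
ee_pos: [0.4129, -0.2303, 0.0867]
tcp_rot: [-180.0, 0.0, 179.9]
wrist_force: [0.4, -0.0, 0.8]
opening: 0.0859
```

step_arm(dr=[[0,0,0],[0,0,0],[0,0,0],[0,0,0],[0,0,0],[0,0,0],[0,0,0],[0,0,0]], xyz=[[0,0,0],[0,0,0.2],[0,0,0.6],[0,0,1],[0,0,1.4],[0,0,1.7],[0,0,1.85],[0,0,1.9]], gripper=[1,1,1,1,1,1,1,1])

```text
time: 9.3
ee_pos: [0.4146, -0.2292, 0.0098]
tcp_rot: [180.0, -0.0, -180.0]
wrist_force: [-0.4, 0.1, 0.3]
opening: 0.0851
```

step_arm(dr=[[0,0,0],[0,0,0],[0,0,0],[0,0,0],[0,0,0],[0,0,0],[0,0,0],[0,0,0]], xyz=[[0,0,0],[0,0,0],[0,0,0],[0,0,0],[0,0,0],[0,0,0],[0,0,0],[0,0,0]], gripper=[0.3,0.3,0.3,0.3,0.3,0.3,0.3,0.3])

```text
time: 10.1
ee_pos: [0.4148, -0.2298, 0.0111]
tcp_rot: [-180.0, 0.1, 180.0]
wrist_force: [-1.6, 0.8, 5.2]
opening: 0.0363
```

```bash
python3 shot.py b1 "[.415,-.23,.03]" 40
```

```text
10.2 [ 0.4148 -0.2298  0.0111] [-1.7996e+02  7.0000e-02  1.7999e+02] [-0.3  1.3  5.9] 0.036852996923355544
```

View pics/b1.png

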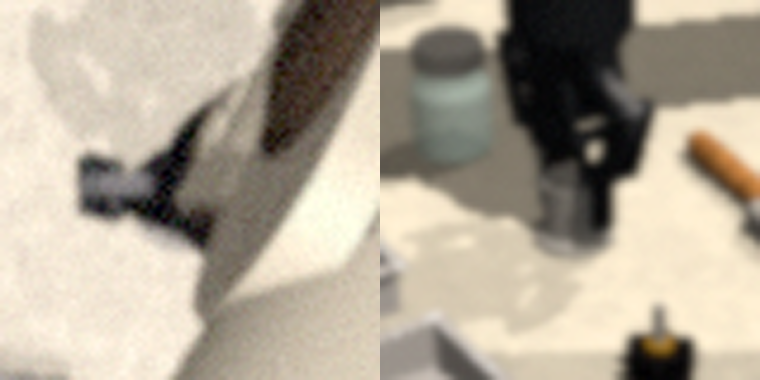

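step_arm(dr=[[0,0,0],[0,0,0],[0,0,0],[0,0,0],[0,0,0],[0,0,0],[0,0,0],[0,0,0]], xyz=[[0,0,-0.3],[0,0,-0.9],[-0.1,0.1,-1.7],[-0.5,0.4,-2.3],[-1.1,0.9,-2.5],[-1.8,1.4,-2.5],[-2.6,2,-2.5],[-3.3,2.5,-2.5]], gripper=[0.3,0.3,0.3,0.3,0.3,0.3,0.3,0.3])

```text
time: 11.0
ee_pos: [0.5475, -0.1283, 0.1109]
tcp_rot: [-180.0, 0.0, -180.0]
wrist_force: [0.1, 0.2, -0.9]
opening: 0.0366
```

step_arm(dr=[[0,0,0],[0,0,0],[0,0,0],[0,0,0],[0,0,0],[0,0,0],[0,0,0],[0,0,0]], xyz=[[-0.6,0.4,0],[-0.9,0.65,0],[-1.005,0.75,0.1],[-1.005,0.75,0.5],[-1.005,0.75,1],[-1.005,0.75,1.4],[-1.005,0.75,1.7],[-1.005,0.75,1.8]], gripper=[0.3,0.3,0.3,0.3,0.3,0.3,0.3,0.3])

```text
time: 11.8
ee_pos: [0.5853, -0.0999, 0.037]
tcp_rot: [180.0, -0.1, 180.0]
wrist_force: [0.6, 0.6, -1.0]
opening: 0.0369
```

```bash
python3 shot.py b2 "[.6,-.1,.03]" 50
```

```text
11.9 [ 0.586  -0.0998  0.0381] [ 1.8000e+02 -4.0000e-02  1.7997e+02] [ 0.8  0.4 -1.1] 0.03667044883118839
```

View pics/b2.png

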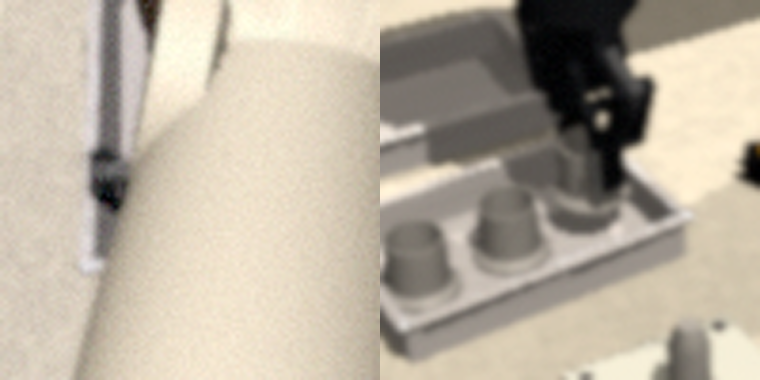

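step_arm(dr=[[0,0,0],[0,0,0],[0,0,0],[0,0,0],[0,0,0],[0,0,0],[0,0,0],[0,0,0]], xyz=[[0,0,0.3],[0,0,0.5],[0,0,0.6],[0,0,0.6],[0,0,0.6],[0,0,0.6],[0,0,0.6],[0,0,0.6]], gripper=[0.3,0.3,0.3,0.3,0.65,0.65,0.65,0.65])

```text
time: 12.7
ee_pos: [0.5866, -0.0995, 0.0143]
tcp_rot: [-180.0, 0.0, -180.0]
wrist_force: [-0.1, -1.1, -0.2]
opening: 0.0554
```

step_arm(dr=[[0,0,0],[0,0,0],[0,0,0],[0,0,0],[0,0,0],[0,0,0],[0,0,0],[0,0,0]], xyz=[[0,0,-0.1],[0,0,-0.5],[0,0,-1],[0,0,-1.6],[0,0,-2.2],[0,0,-2.6],[0,0,-2.8],[0,0,-2.8]], gripper=[0.65,0.65,0.65,0.65,0.65,0.65,0.65,0.65])

```text
time: 13.5
ee_pos: [0.5871, -0.0996, 0.1275]
tcp_rot: [-180.0, 0.1, 180.0]
wrist_force: [0.1, -0.1, -0.0]
opening: 0.0557
```

```bash
python3 shot.py b3 "[.6,-.1,.03]" 50
```

```text
13.6 [ 0.5863 -0.0995  0.1255] [ 1.7999e+02 -5.0000e-02  1.8000e+02] [-0.4  0.7  0.1] 0.05569560939268527
```

View pics/b3.png

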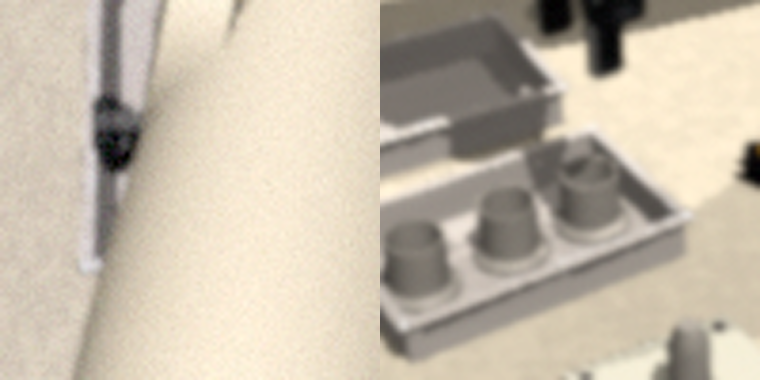

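step_arm(dr=[[0,0,0],[0,0,0],[0,0,0],[0,0,0],[0,0,0],[0,0,0],[0,0,0],[0,0,0]], xyz=[[0.5,0.1,0],[1.3,0.2,0],[2.2,0.33,0],[2.9,0.43,0.2],[3.175,0.48,0.5],[3.175,0.48,0.8],[3.175,0.48,1],[3.175,0.48,1]], gripper=[1,1,1,1,1,1,1,1])

```text
time: 14.4
ee_pos: [0.4593, -0.0803, 0.0845]
tcp_rot: [180.0, -0.1, -180.0]
wrist_force: [0.2, 0.3, 0.7]
opening: 0.0855
```

step_arm(dr=[[0,0,0],[0,0,0],[0,0,0],[0,0,0],[0,0,0],[0,0,0],[0,0,0],[0,0,0]], xyz=[[0,0,0.2],[0,0,0.6],[0,0,1],[0,0,1.4],[0,0,1.7],[0,0,1.9],[0,0,2.03],[0,0,2.05]], gripper=[1,1,1,1,1,1,1,1])

```text
time: 15.2
ee_pos: [0.4595, -0.0803, 0.0039]
tcp_rot: [180.0, -0.0, 180.0]
wrist_force: [-0.3, 0.2, 1.0]
opening: 0.0853
```

step_arm(dr=[[0,0,0],[0,0,0],[0,0,0],[0,0,0],[0,0,0],[0,0,0],[0,0,0],[0,0,0]], xyz=[[0,0,0],[0,0,0],[0,0,0],[0,0,0],[0,0,0],[0,0,0],[0,0,0],[0,0,0]], gripper=[0.3,0.3,0.3,0.3,0.3,0.3,0.3,0.3])

```text
time: 16.0
ee_pos: [0.4601, -0.0804, 0.0052]
tcp_rot: [-180.0, 0.1, -180.0]
wrist_force: [-1.0, -0.4, 5.1]
opening: 0.0376
```

```bash
python3 shot.py k1 "[.46,-.08,.03]" 35
```

```text
16.1 [ 0.4601 -0.0804  0.0052] [-1.7999e+02  8.0000e-02  1.8000e+02] [-0.8 -0.5  5.3] 0.037789758120094684
```

View pics/k1.png

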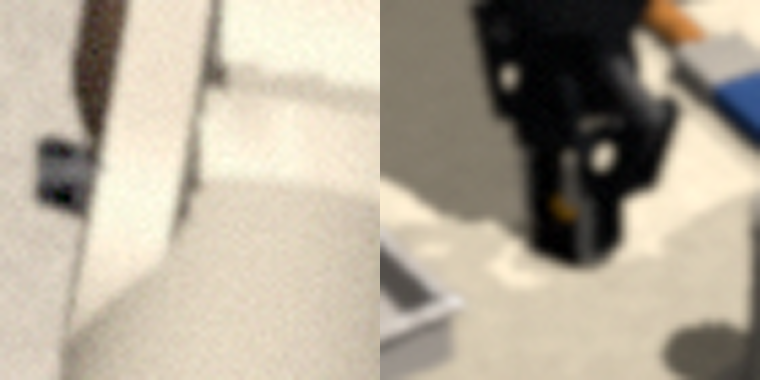

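step_arm(dr=[[0,0,0],[0,0,0],[0,0,0],[0,0,0],[0,0,0],[0,0,0],[0,0,0],[0,0,0]], xyz=[[0,0,-0.3],[0,0,-1],[0,0,-1.9],[-0.2,-0.4,-2.7],[-0.6,-1,-3],[-1.2,-1.7,-3],[-1.9,-2.5,-3],[-2.6,-3.3,-3]], gripper=[0.3,0.3,0.3,0.3,0.3,0.3,0.3,0.3])

```text
time: 16.9
ee_pos: [0.5646, -0.2136, 0.1255]
tcp_rot: [-180.0, 0.1, -180.0]
wrist_force: [0.9, -0.1, 0.6]
opening: 0.0372
```

step_arm(dr=[[0,0,0],[0,0,0],[0,0,0],[0,0,0],[0,0,0],[0,0,0],[0,0,0],[0,0,0]], xyz=[[-0.6,-0.8,0],[-1.1,-1.4,0],[-1.45,-1.8,0],[-1.6,-1.91,0.3],[-1.6,-1.91,0.8],[-1.6,-1.91,1.3],[-1.6,-1.91,1.8],[-1.6,-1.91,2]], gripper=[0.3,0.3,0.3,0.3,0.3,0.3,0.3,0.3])

```text
time: 17.7
ee_pos: [0.6262, -0.2875, 0.0418]
tcp_rot: [179.9, -0.2, -180.0]
wrist_force: [-0.4, 0.0, -0.8]
opening: 0.0376
```

```bash
python3 shot.py k2 "[.63,-.29,.03]" 50
```

```text
17.8 [ 0.6266 -0.2879  0.043 ] [ 1.7994e+02 -1.3000e-01 -1.7998e+02] [-0.5 -0.4 -0.4] 0.037465936339407056
```

View pics/k2.png

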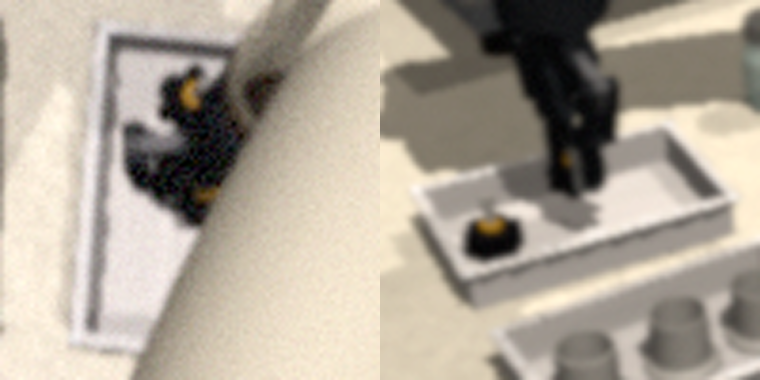

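step_arm(dr=[[0,0,0],[0,0,0],[0,0,0],[0,0,0],[0,0,0],[0,0,0],[0,0,0],[0,0,0]], xyz=[[0,0,0.3],[0,0,0.6],[0,0,0.8],[0,0,0.91],[0,0,0.91],[0,0,0.91],[0,0,0.91],[0,0,0.91]], gripper=[0.3,0.3,0.3,0.3,0.3,0.65,0.65,0.65])

```text
time: 18.6
ee_pos: [0.6276, -0.2887, 0.0077]
tcp_rot: [-180.0, -0.0, -180.0]
wrist_force: [0.5, 0.3, -0.4]
opening: 0.0554
```

step_arm(dr=[[0,0,0],[0,0,0],[0,0,0],[0,0,0],[0,0,0],[0,0,0],[0,0,0],[0,0,0]], xyz=[[0,0,0],[0,0,-0.3],[0,0,-0.8],[0,0,-1.4],[0,0,-2.1],[0,0,-2.8],[0,0,-3],[0,0,-3]], gripper=[0.65,0.65,0.65,0.65,0.65,0.65,0.65,0.65])

```text
time: 19.4
ee_pos: [0.6283, -0.289, 0.1299]
tcp_rot: [-179.9, 0.2, 180.0]
wrist_force: [0.3, 0.2, 0.3]
opening: 0.0556
```

```bash
python3 shot.py k3 "[.63,-.29,.03]" 50
```

```text
19.5 [ 0.6273 -0.2886  0.1269] [ 1.7997e+02 -6.0000e-02 -1.8000e+02] [-0.4  0.3 -0.3] 0.05560978741949429
```

View pics/k3.png

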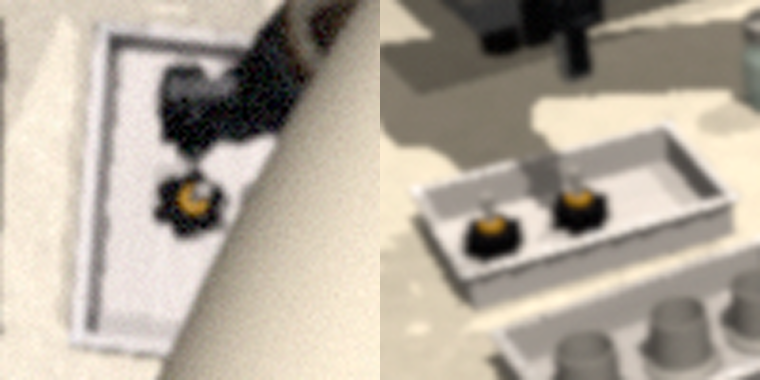

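step_arm(dr=[[0,0,0],[0,0,0],[0,0,0],[0,0,0],[0,0,0],[0,0,0],[0,0,0],[0,0,0]], xyz=[[0.2,0.4,-0.8],[0.4,1.1,-1.5],[0.8,2,-1.75],[1.2,3,-1.75],[1.6,4,-1.75],[2,5,-1.75],[2.4,6,-1.75],[2.8,7,-1.75]], gripper=[1,1,1,1,1,1,1,1])

```text
time: 20.3
ee_pos: [0.5141, -0.0073, 0.1961]
tcp_rot: [180.0, -0.1, 180.0]
wrist_force: [0.4, 0.0, 0.0]
opening: 0.0852
```

step_arm(dr=[[0,0,0],[0,0,0],[0,0,0],[0,0,0],[0,0,0],[0,0,0],[0,0,0],[0,0,0]], xyz=[[0.4,1,0],[0.8,2,0],[1.2,3,0],[1.6,4,0],[2,4.9,0.2],[2.25,5.6,0.6],[2.34,5.89,1.2],[2.34,5.89,1.9]], gripper=[1,1,1,1,1,1,1,1])

```text
time: 21.1
ee_pos: [0.4209, 0.2284, 0.1199]
tcp_rot: [-180.0, -0.1, -179.8]
wrist_force: [-0.4, -0.2, -1.5]
opening: 0.0855
```

```bash
python3 shot.py k4 "[.4225,.227,.03]" 40
```

```text
21.2 [0.4194 0.2261 0.117 ] [-179.78   -0.4  -179.94] [-1.2  0.2 -0.3] 0.08527689441775745
```

View pics/k4.png

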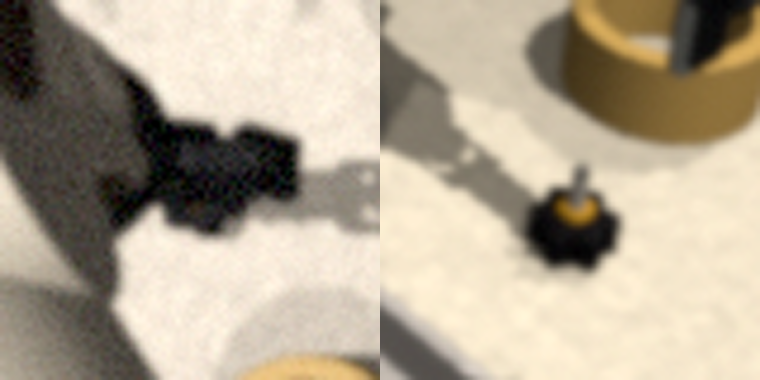

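step_arm(dr=[[0,0,0],[0,0,0],[0,0,0],[0,0,0],[0,0,0],[0,0,0],[0,0,0],[0,0,0]], xyz=[[0,0,0.2],[0,0,0.7],[0,0,1.3],[0,0,1.9],[0,0,2.4],[0,0,2.7],[0,0,2.9],[0,0,2.94]], gripper=[1,1,1,1,1,1,1,1])

```text
time: 22.0
ee_pos: [0.4221, 0.2267, 0.0042]
tcp_rot: [-180.0, -0.0, 180.0]
wrist_force: [-0.7, 0.4, 0.2]
opening: 0.0852
```

step_arm(dr=[[0,0,0],[0,0,0],[0,0,0],[0,0,0],[0,0,0],[0,0,0],[0,0,0],[0,0,0]], xyz=[[0,0,0],[0,0,0],[0,0,0],[0,0,0],[0,0,0],[0,0,0],[0,0,0],[0,0,0]], gripper=[0.3,0.3,0.3,0.3,0.3,0.3,0.3,0.3])

```text
time: 22.8
ee_pos: [0.4225, 0.2272, 0.0055]
tcp_rot: [180.0, 0.1, -180.0]
wrist_force: [-1.4, -0.6, 5.9]
opening: 0.0379
```

step_arm(dr=[[0,0,0],[0,0,0],[0,0,0],[0,0,0],[0,0,0],[0,0,0],[0,0,0],[0,0,0]], xyz=[[0,0,-0.3],[0,0,-1],[0,0,-1.9],[0,0,-2.9],[0,0,-3.9],[0,0,-4.6],[0,0,-4.9],[0,0,-5]], gripper=[0.3,0.3,0.3,0.3,0.3,0.3,0.3,0.3])

```text
time: 23.6
ee_pos: [0.4223, 0.2271, 0.2056]
tcp_rot: [179.9, 0.1, -180.0]
wrist_force: [-0.4, -0.2, -0.9]
opening: 0.0378
```

```bash
python3 shot.py k5 "[.4225,.227,.22]" 40
```

```text
23.7 [0.4218 0.2268 0.2037] [-1.7998e+02 -4.0000e-02 -1.8000e+02] [ 0.4 -0.2 -1.9] 0.038147827019234574
```

View pics/k5.png

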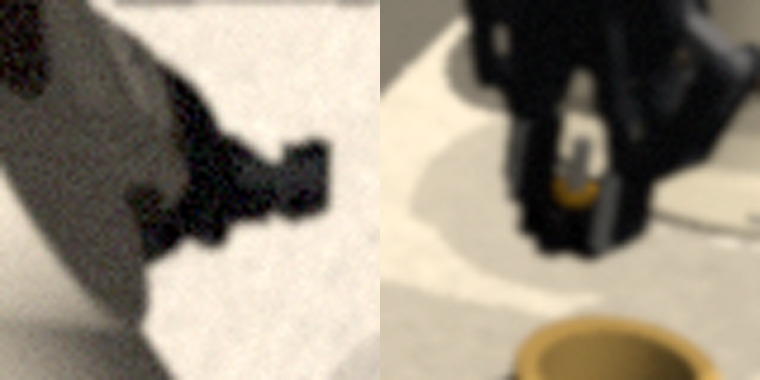

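step_arm(dr=[[0,0,0],[0,0,0],[0,0,0],[0,0,0],[0,0,0],[0,0,0],[0,0,0],[0,0,0]], xyz=[[-0.1,-0.4,0],[-0.4,-1.2,0],[-0.7,-2.2,0],[-1,-3.2,0],[-1.3,-4.2,0],[-1.6,-5.2,0],[-1.9,-6.2,0],[-2.2,-7.2,0]], gripper=[0.3,0.3,0.3,0.3,0.3,0.3,0.3,0.3])

```text
time: 24.5
ee_pos: [0.5095, -0.0628, 0.2023]
tcp_rot: [180.0, -0.2, 180.0]
wrist_force: [0.8, 0.9, -0.1]
opening: 0.0381
```

step_arm(dr=[[0,0,0],[0,0,0],[0,0,0],[0,0,0],[0,0,0],[0,0,0],[0,0,0],[0,0,0]], xyz=[[-0.3,-1,0],[-0.6,-2,0],[-0.9,-3,0],[-1.2,-4,0.2],[-1.4,-4.9,0.8],[-1.5,-5.4,1.5],[-1.5,-5.55,2.3],[-1.5,-5.55,3]], gripper=[0.3,0.3,0.3,0.3,0.3,0.3,0.3,0.3])

```text
time: 25.3
ee_pos: [0.5685, -0.2838, 0.0799]
tcp_rot: [179.9, -0.2, 179.9]
wrist_force: [0.8, -0.1, -0.2]
opening: 0.0379
```

step_arm(dr=[[0,0,0],[0,0,0],[0,0,0],[0,0,0],[0,0,0],[0,0,0],[0,0,0],[0,0,0]], xyz=[[0,0,0],[0,0,0.3],[0,0,0.7],[0,0,1],[0,0,1],[0,0,1],[0,0,1],[0,0,1]], gripper=[0.3,0.3,0.3,0.3,0.3,0.3,0.3,0.3])

```text
time: 26.1
ee_pos: [0.5704, -0.2833, 0.0452]
tcp_rot: [-180.0, 0.1, -180.0]
wrist_force: [-0.3, 0.4, -1.2]
opening: 0.0381
```

```bash
python3 shot.py k6 "[.6,-.29,.03]" 50
```

```text
26.2 [ 0.5702 -0.2832  0.0449] [-1.7998e+02  5.0000e-02 -1.8000e+02] [0.8 0.5 0.1] 0.03805635081306169
```

View pics/k6.png

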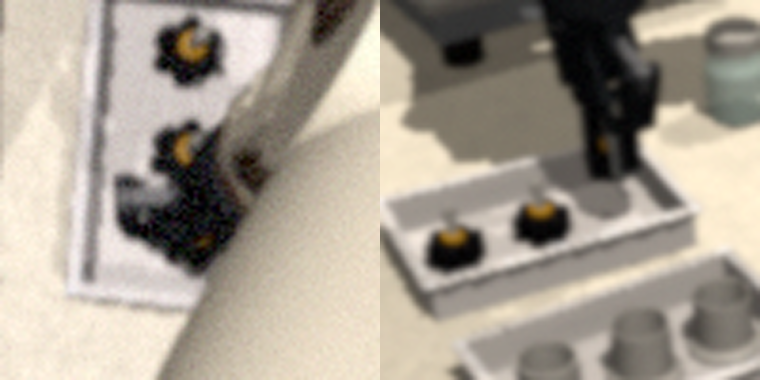

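step_arm(dr=[[0,0,0],[0,0,0],[0,0,0],[0,0,0],[0,0,0],[0,0,0],[0,0,0],[0,0,0]], xyz=[[0,0,0.3],[0,0,0.6],[0,0,0.8],[0,0,0.91],[0,0,0.91],[0,0,0.91],[0,0,0.91],[0,0,0.91]], gripper=[0.3,0.3,0.3,0.3,0.3,0.65,0.65,0.65])

```text
time: 27.0
ee_pos: [0.5698, -0.283, 0.0074]
tcp_rot: [180.0, -0.0, -180.0]
wrist_force: [-0.4, -0.6, 0.0]
opening: 0.0554
```

step_arm(dr=[[0,0,0],[0,0,0],[0,0,0],[0,0,0],[0,0,0],[0,0,0],[0,0,0],[0,0,0]], xyz=[[0,0,0],[0,0,-0.3],[0,0,-0.9],[0,0,-1.7],[0,0,-2.7],[0,0,-3.7],[0,0,-4.6],[0,0,-5]], gripper=[0.65,0.65,0.65,0.65,0.65,0.65,0.65,0.65])

```text
time: 27.8
ee_pos: [0.5706, -0.2834, 0.2132]
tcp_rot: [-179.9, 0.3, -180.0]
wrist_force: [-0.4, -0.2, -0.1]
opening: 0.0553
```

```bash
python3 shot.py k7 "[.6,-.29,.03]" 50
```

```text
27.9 [ 0.5709 -0.2835  0.2119] [-179.86    0.29 -180.  ] [ 0.2 -1.2  0.4] 0.05554215259466792
```

View pics/k7.png

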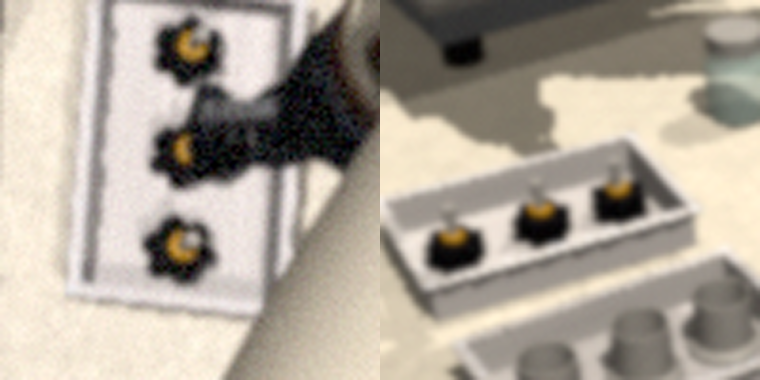

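```bash
python3 - <<'E'
from shot import shot
from spo import *
t,s=shot("s1")
G=(0,200,0);R=(0,0,255)
x,y,yaw=.457,.0800,np.radians(-18)
def dr(c): return [(proj(c,circ(x,y,.110,.022)),G),(proj(c,flange(x,y,yaw,.005)),R),(proj(c,circ(x,y,0,.04)),(255,0,0))]
A=[np.hstack([crop(c,*p,25,28,8,d(c)) for d in(lambda c:[],dr)]) for c,p in((t,(255,250)),(s,(325,220)))]
cv2.imwrite("pics/s1t.png",A[0]);cv2.imwrite("pics/s1s.png",A[1])
E
```

```text
(no output)
```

View pics/s1t.png

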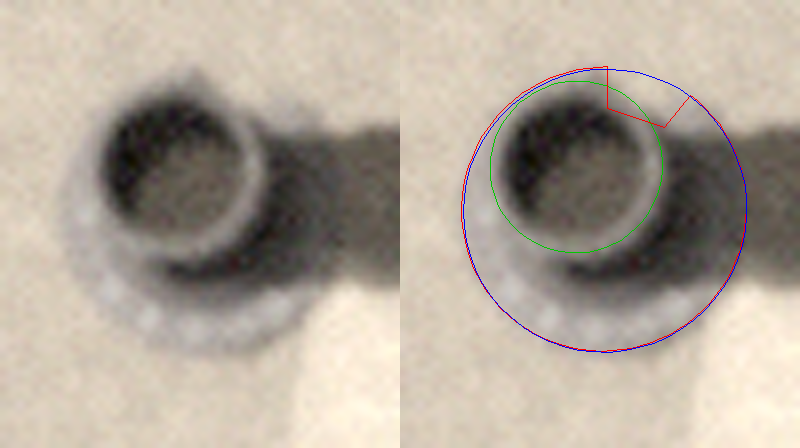

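View pics/s1s.png

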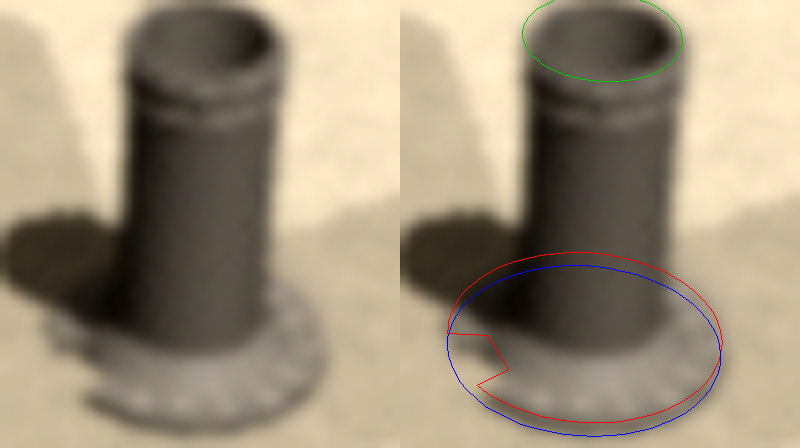

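step_arm(dr=[[0,0,0],[0,0,0],[0,0,0],[0,0,0],[0,0,0],[0,0,0],[0,0,0],[0,0,0]], xyz=[[0.2,0.6,0],[0.5,1.6,0],[0.9,2.8,0],[1.3,4,0],[1.7,5.2,0],[2.05,6.4,0],[2.4,7.6,0],[2.7,8.6,0]], gripper=[1,1,1,1,1,1,1,1])

```text
time: 28.8
ee_pos: [0.4602, 0.0627, 0.2062]
tcp_rot: [-180.0, -0.1, -180.0]
wrist_force: [0.8, 1.1, -0.2]
opening: 0.0852
```

step_arm(dr=[[0,0,0],[0,0,0],[0,0,0],[0,0,0],[0,0,0],[0,0,0],[0,0,0],[0,0,0]], xyz=[[0.1,0.35,0],[0.1475,0.4625,0],[0.1475,0.4625,0],[0.1475,0.4625,0.1],[0.1475,0.4625,0.4],[0.1475,0.4625,0.8],[0.1475,0.4625,1.1],[0.1475,0.4625,1.2]], gripper=[1,1,1,1,1,1,1,1])

```text
time: 29.6
ee_pos: [0.4555, 0.0787, 0.1578]
tcp_rot: [-180.0, -0.1, 179.9]
wrist_force: [0.4, -0.2, 0.2]
opening: 0.0859
```

```bash
python3 shot.py s2 "[.457,.08,.1]" 45
```

```text
29.7 [0.4558 0.079  0.1591] [-1.7999e+02 -7.0000e-02  1.7996e+02] [-0.  -0.4  0.3] 0.08541825763538197
```

View pics/s2.png

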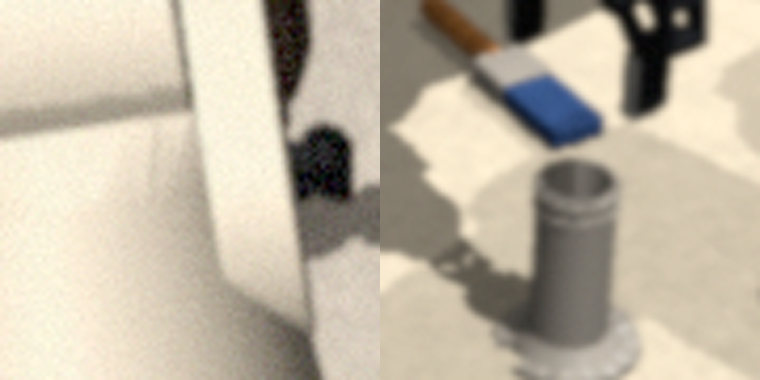

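step_arm(dr=[[0,0,0],[0,0,0],[0,0,0],[0,0,0],[0,0,0],[0,0,0],[0,0,0],[0,0,0]], xyz=[[0,0,0.2],[0,0,0.5],[0,0,0.9],[0,0,1.3],[0,0,1.7],[0,0,2.1],[0,0,2.4],[0,0,2.49]], gripper=[1,1,1,1,1,1,1,1])

```text
time: 30.5
ee_pos: [0.4553, 0.0793, 0.0587]
tcp_rot: [-180.0, -0.1, -180.0]
wrist_force: [-0.8, 0.1, 0.5]
opening: 0.085
```

step_arm(dr=[[0,0,0],[0,0,0],[0,0,0],[0,0,0],[0,0,0],[0,0,0],[0,0,0],[0,0,0]], xyz=[[0,0,0],[0,0,0],[0,0,0],[0,0,0],[0,0,0],[0,0,0],[0,0,0],[0,0,0]], gripper=[0.4,0.4,0.4,0.4,0.4,0.4,0.4,0.4], squeeze=60)

```text
time: 31.3
ee_pos: [0.4566, 0.0795, 0.0612]
tcp_rot: [180.0, 0.1, -180.0]
wrist_force: [-0.6, 1.1, 5.8]
opening: 0.0425
```

step_arm(dr=[[0,0,0],[0,0,0],[0,0,0],[0,0,0],[0,0,0],[0,0,0],[0,0,0],[0,0,0]], xyz=[[0,0,-0.1],[0,0,-0.4],[0,0,-0.9],[0,0,-1.5],[0,0,-2.1],[0,0,-2.6],[0,0,-2.9],[0,0,-3]], gripper=[0.4,0.4,0.4,0.4,0.4,0.4,0.4,0.4])

```text
time: 32.1
ee_pos: [0.4565, 0.0794, 0.1817]
tcp_rot: [180.0, 0.1, 180.0]
wrist_force: [0.3, -0.2, -3.0]
opening: 0.0424
```

```bash
python3 shot.py s3 "[.457,.08,.16]" 45
```

```text
32.2 [0.4561 0.0794 0.1803] [-1.8e+02  1.0e-02  1.8e+02] [-0.5 -0.2 -3.2] 0.042212484428399755
```

View pics/s3.png

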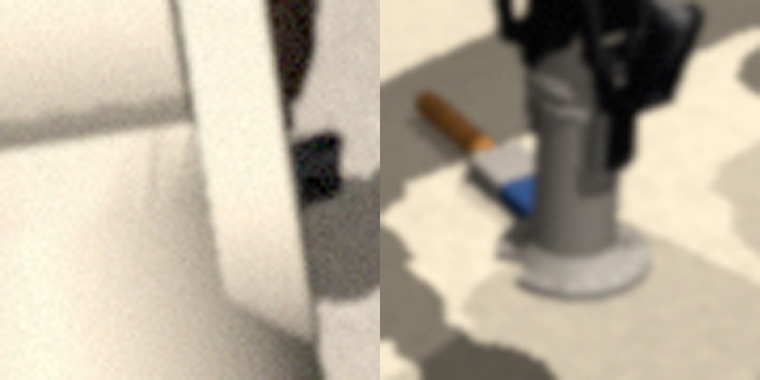

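```bash
python3 - <<'E'
from spo import *
s=cam("scene","s3"); G=(0,200,0);R=(0,0,255)
out=[]
for yaw in(-17,-25):
    f=lambda z:proj(s,flange(.4565,.0795,np.radians(yaw),z))+[.5,1]
    out.append(crop(s,*(proj(s,[.457,.08,.13])[0]),30,26,6.6,[(f(.125),R),(f(.12),(255,0,0))]))
cv2.imwrite("pics/s3b.png",np.hstack([out[0],out[1]]))
E
```

```text
(no output)
```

View pics/s3b.png

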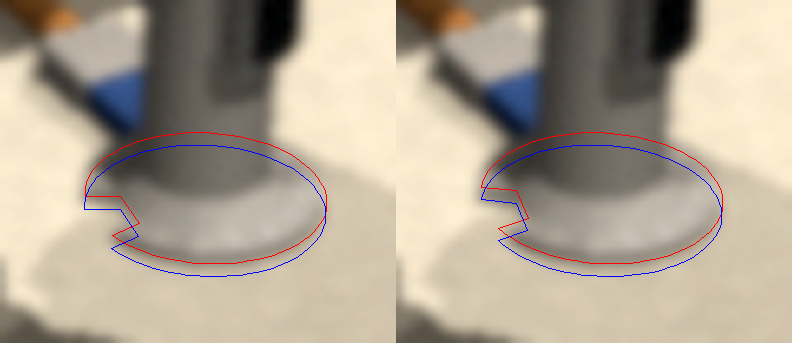

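step_arm(dr=[[0,0,-0.03],[0,0,-0.07],[0,0,-0.12],[0,0,-0.16],[0,0,-0.2],[0,0,-0.23],[0,0,-0.245],[0,0,-0.245]], xyz=[[-0.4,0,0],[-1,0,0],[-1.8,0.05,0],[-2.6,0.1,0],[-3.3,0.1,0],[-3.9,0.1,0],[-4.25,0.1,0],[-4.36,0.1,0]], gripper=[0.4,0.4,0.4,0.4,0.4,0.4,0.4,0.4])

```text
time: 33.0
ee_pos: [0.631, 0.0832, 0.1779]
tcp_rot: [180.0, -0.2, -166.0]
wrist_force: [-1.0, 0.6, -3.4]
opening: 0.0421
```

step_arm(dr=[[0,0,0],[0,0,0],[0,0,0],[0,0,0],[0,0,0],[0,0,0],[0,0,0],[0,0,0]], xyz=[[0,0,0],[0,0,0.2],[0,0,0.5],[0,0,0.8],[0,0,1],[0,0,1],[0,0,1],[0,0,1]], gripper=[0.4,0.4,0.4,0.4,0.4,0.4,0.4,0.4])

```text
time: 33.8
ee_pos: [0.6307, 0.0834, 0.1409]
tcp_rot: [-180.0, 0.0, -166.0]
wrist_force: [-0.3, -0.4, -2.5]
opening: 0.0422
```

```bash
python3 shot.py s4 "[.631,.0835,.08]" 40; python3 - <<'E'
from spo import *
s=cam("scene","s4"); G=(0,200,0);R=(0,0,255)
f=lambda z:proj(s,flange(.631,.0835,np.radians(-4),z))
cv2.imwrite("pics/s4b.png",np.hstack([crop(s,*(proj(s,[.631,.0835,.06])[0]),32,40,6.2,d) for d in([],[(f(.085),R),(f(.08),(255,0,0))])]))
E
```

```text
33.9 [0.6307 0.0834 0.1409] [-1.7999e+02  5.0000e-02 -1.6596e+02] [ 0.3  0.4 -2.5] 0.042238269562056535
```

View pics/s4.png

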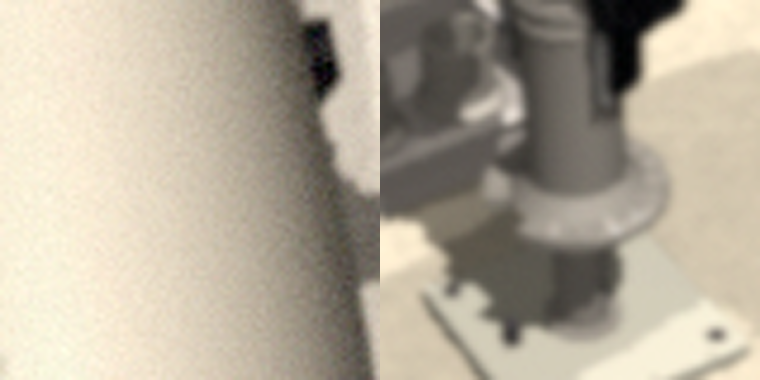

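View pics/s4b.png

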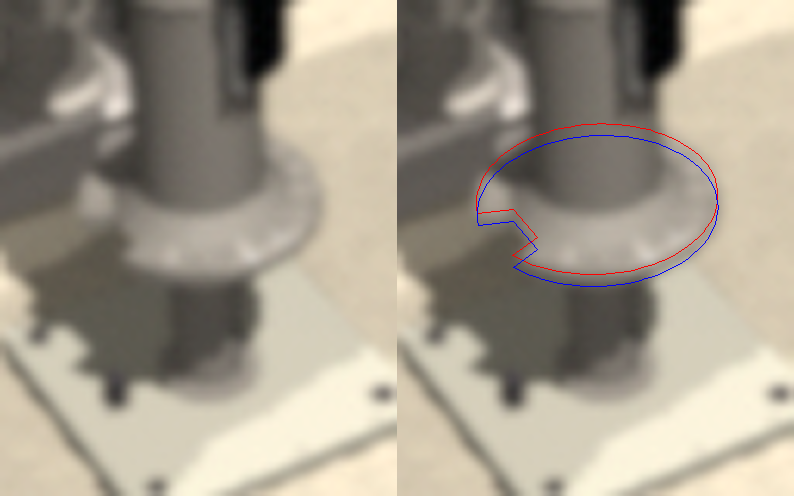

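step_arm(dr=[[0,0,0],[0,0,0],[0,0,0],[0,0,0],[0,0,0],[0,0,0],[0,0,0],[0,0,0]], xyz=[[0,0,0.15],[0,0,0.35],[0,0,0.55],[0,0,0.75],[0,0,0.95],[0,0,1.1],[0,0,1.2],[0,0,1.25]], gripper=[0.4,0.4,0.4,0.4,0.4,0.4,0.4,0.4])

```text
time: 34.7
ee_pos: [0.6303, 0.0834, 0.0898]
tcp_rot: [180.0, -0.0, -166.0]
wrist_force: [0.7, -0.6, -1.5]
opening: 0.0428
```

```bash
python3 shot.py s5 "[.631,.0835,.04]" 32
```

```text
34.8 [0.6304 0.0834 0.0901] [-1.8000e+02 -1.0000e-02 -1.6596e+02] [-0.4  0.1 -3.4] 0.04246444767586787
```

View pics/s5.png

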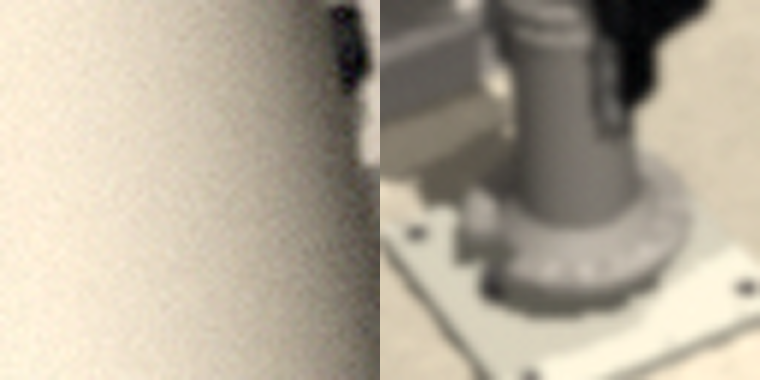

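step_arm(dr=[[0,0,0],[0,0,0],[0,0,0],[0,0,0],[0,0,0],[0,0,0],[0,0,0],[0,0,0]], xyz=[[0,0,0.04],[0,0,0.08],[0,0,0.12],[0,0,0.16],[0,0,0.2],[0,0,0.24],[0,0,0.28],[0,0,0.28]], gripper=[0.4,0.4,0.4,0.4,0.4,0.4,0.4,0.4])

```text
time: 35.6
ee_pos: [0.6303, 0.0834, 0.0788]
tcp_rot: [180.0, -0.0, -166.0]
wrist_force: [0.0, 0.2, -2.8]
opening: 0.0423
```

```bash
python3 shot.py s6 "[.631,.0835,.04]" 32
```

```text
35.7 [0.6304 0.0834 0.079 ] [ 1.8000e+02 -1.0000e-02 -1.6596e+02] [-0.3  0.7 -2.6] 0.04236372466377595
```

View pics/s6.png

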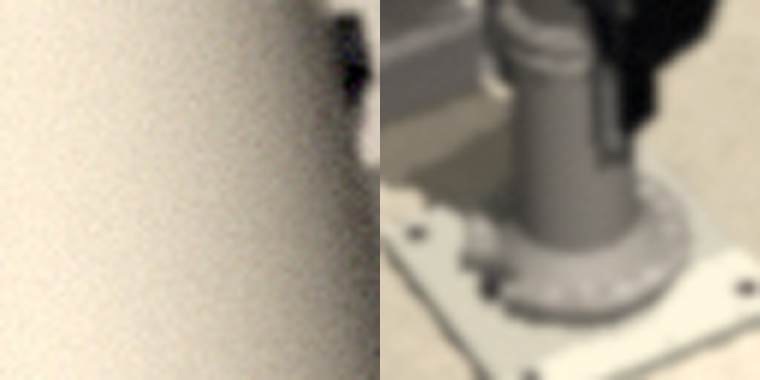

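step_arm(dr=[[0,0,0],[0,0,0],[0,0,0],[0,0,0],[0,0,0],[0,0,0],[0,0,0],[0,0,0]], xyz=[[0,0,0.03],[0,0,0.06],[0,0,0.09],[0,0,0.12],[0,0,0.15],[0,0,0.17],[0,0,0.19],[0,0,0.19]], gripper=[0.4,0.4,0.4,0.4,0.4,0.4,0.4,0.4])

```text
time: 36.5
ee_pos: [0.6305, 0.0834, 0.0715]
tcp_rot: [-180.0, 0.0, -166.0]
wrist_force: [0.5, -0.4, -2.1]
opening: 0.0425
```

step_arm(dr=[[0,0,0],[0,0,0],[0,0,0],[0,0,0],[0,0,0],[0,0,0],[0,0,0],[0,0,0]], xyz=[[0,0,0],[0,0,0],[0,0,0],[0,0,0],[0,0,0],[0,0,0],[0,0,0],[0,0,0]], gripper=[0.55,0.55,0.6,0.6,0.7,0.8,0.9,1])

```text
time: 37.3
ee_pos: [0.6304, 0.0834, 0.0715]
tcp_rot: [-180.0, -0.0, -166.0]
wrist_force: [0.3, 0.1, 0.0]
opening: 0.0854
```

```bash
python3 shot.py s7 "[.631,.0835,.04]" 32
```

```text
37.4 [0.6305 0.0834 0.0715] [-180.      0.   -165.96] [-0.  -0.2  0.1] 0.08538436609698763
```

View pics/s7.png

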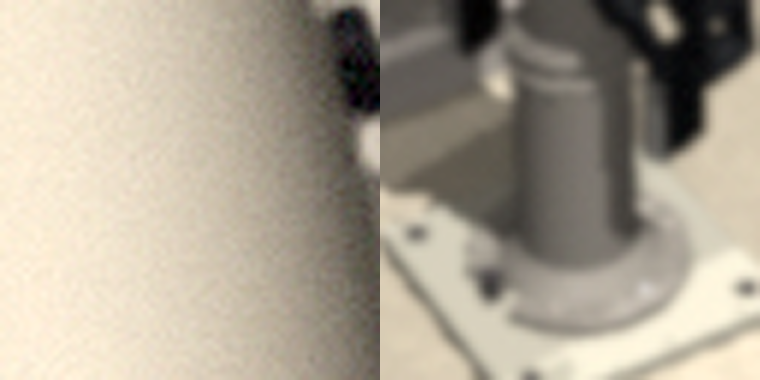

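The pin shows in the notch at (490,283) of the crop, and the flange looks flat. I retreat and check everything.

step_arm(dr=[[0,0,0],[0,0,0],[0,0,0],[0,0,0],[0,0,0],[0,0,0],[0,0,0],[0,0,0]], xyz=[[0,0,-0.2],[0,0,-0.6],[0,0,-1.2],[0,0,-1.9],[0,0,-2.6],[0,0,-3.3],[0,0,-3.9],[0,0,-4]], gripper=[1,1,1,1,1,1,1,1])

```text
time: 38.2
ee_pos: [0.6312, 0.0835, 0.2356]
tcp_rot: [-180.0, 0.3, -166.0]
wrist_force: [0.3, -0.2, 0.0]
opening: 0.0849
```

step_arm(dr=[[0,0,0],[0,0,0],[0,0,0],[0,0,0],[0,0,0],[0,0,0],[0,0,0],[0,0,0]], xyz=[[0.6,0.6,0],[1.4,1.4,0],[2.3,2.3,0],[3.2,3.2,0],[4,4,0],[4.8,4.8,0],[5.5,5.5,0],[6,6,0]], gripper=[1,1,1,1,1,1,1,1])

```text
time: 39.0
ee_pos: [0.3373, 0.2587, 0.2313]
tcp_rot: [180.0, 0.0, -165.9]
wrist_force: [-0.0, -0.5, -0.3]
opening: 0.085
```

```bash
python3 - <<'E'
from shot import shot
from workcell import bot
from fit import rect
from spo import *
t,s=shot("e1")
o=bot.get_obs(); print(o["time"],o["ee_pos"],o["wrist_force"])
G=(0,200,0);R=(0,0,255)
x,y,yaw=.631,.0835,np.radians(-3.9)
px,py=x+.036*np.cos(yaw),y+.036*np.sin(yaw)
def dr(c): return [(proj(c,circ(x,y,.120,.022)),G),(proj(c,flange(x,y,yaw,.015)),R),(proj(c,circ(px,py,.024,.004)),G)]
cv2.imwrite("pics/e1s.png",np.hstack([crop(c,*proj(c,[x,y,.05])[0],32,38,6.2,d(c)) for c,d in((t,dr),(s,lambda c:[]))]))
cv2.imwrite("pics/e1all.png",np.hstack([crop(t,370,200,130,125,3),crop(s,240,210,130,125,3)])[:,:] if 0 else crop(t,370,200,130,125,3))
cv2.imwrite("pics/e1sc.png",crop(s,240,220,130,100,3))
E
```

```text
39.1 [0.33701785 0.25911566 0.23162438] [0.04734058 0.55766374 0.25152092]
```

View pics/e1s.png

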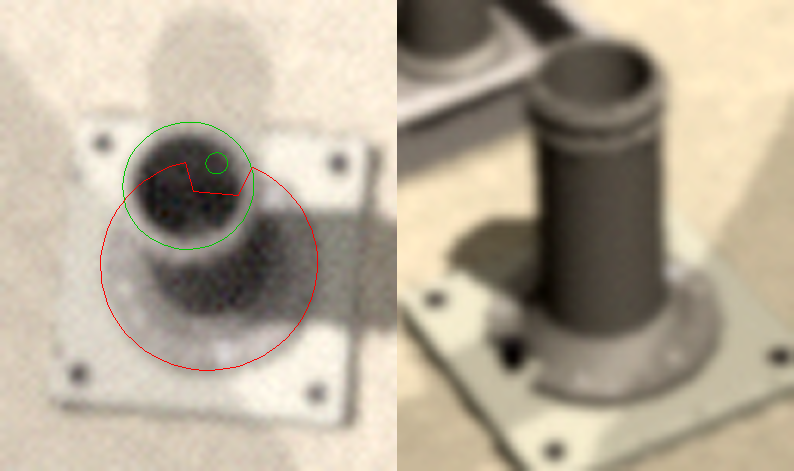

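View pics/e1all.png

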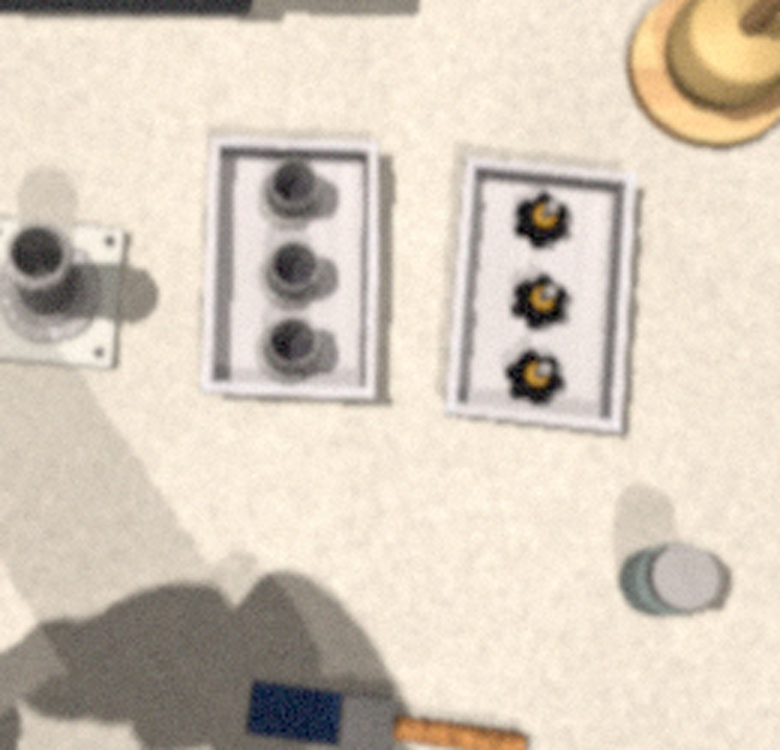

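View pics/e1sc.png

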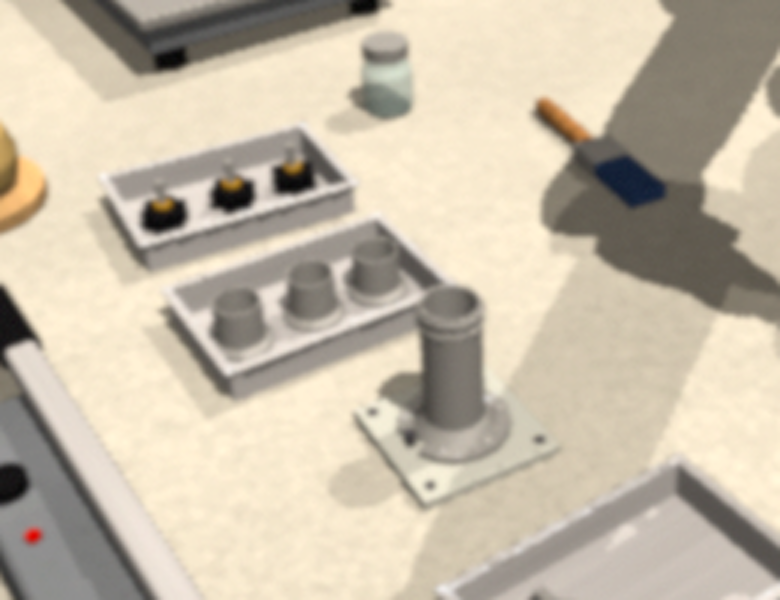

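```bash
python3 -c "
from workcell import bot
print(bot.job_done()); print(bot.get_obs()['time'])"
```

```text
the job is handed in; nothing more can be done
None
the job is handed in; nothing more can be done
```

I handed the job in at about 39 s of the 134 s allowed. Both ferrules are in the ferrule tray, both knobs are in the knob tray, and the spout is parked on its stand.

**Knobs and ferrules:** the last pictures show each tray with its three parts in a row, standing upright on the floor, well apart from each other and from the walls.

**Spout:** I turned it about 14° on the way over. The flange lies flat on the plate and the key pin shows inside the notch. I felt no contact force on the way down.

**Jar and arm:** I never went near the jar, and it looks upright in its old place. I didn't measure its position again. The arm had released everything and was clear, with the wrist force close to zero.

**Disagreement:** the spout's rim sat about 1.5 pixels (2–3 mm) off my model in the top view. The two cameras had already differed by about that much before I moved anything. It is well inside the 10 mm limit, so I left the spout as it was.

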